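Put the clamping wedges and tape back in their caddy

ROBOT

A 6-joint arm with a two-finger parallel gripper is mounted at the origin on a cart in front of the work surface, level with it; the furniture and walls round the work are solid. World frame = base frame: x ahead of the robot, y to its left, z up, the work surface at z = 0. Lengths are in m, angles in rad, forces in N, time in s.
With the tool pointing down it reaches from about 0.35 to 0.925 m from the base axis. Payload 6.4 kg.
Tool frame: the origin (TCP) lies on the centre line of the jaws, within the pads' length; the fingertips stand 19 mm ahead of it and the grasp point (between the pads) is the TCP (r.tip_reach is the distance from the TCP to the fingertips, in m); z points along the fingers, y is the line along which they close (so a half turn about z gives the same grasp; the last joint's range is limited). The gripper opens to 94 mm and grips with 3 to 60 N. Pads are 16 mm wide; open, the fingers measure 119 mm over their backs; the gripper's body (75 mm by 177 mm) begins 78 mm behind the grasp point.
Start: joints at [-1.374, 0.245, 1.558, -0, 1.339, -0.174], TCP at [0.236, -0.606, 0.224] pointing down, gripper open.
Joint ranges: [-3.13, 3.13], [-1.02, 2.26], [0.13, 2.54], [-0.95, 4.09], [0.21, 2.88], [-2.74, 2.74]. Speed limits (rad/s): [2.57, 2.57, 3.14, 3.14, 3.14, 3.14].

INTERFACE

Orientations are given as a unit quaternion [x, y, z, w].
In Python, from station import telemetry, vision, hand_in, models, r gives the robot as it stands.
- The arm moves only by the tool carry_out, never from a script. Its argument "plan" is a list that holds one entry, the list of rows, each a list of 7 numbers: the turn, a rotation vector about the tool's x, y, z in rad, then the shift along the tool's x, y, z in m, then the opening, from 0 (shut) to 1 (fully open). A call has exactly 8 rows; each row shifts and turns the commanded pose from where the row before left it, along the tool's axes as they then stand; what a row does not reach is not made up. A row lasts 1/10 s, in which the tool goes at most 50 mm and 8.59 degrees, less where a joint would pass 70% of its speed; a pose out of reach is approached as far as the arm can. A call with a gripper value outside its range is refused whole. The fingers move at their own pace and stop on an object; "force" is the grip in N (left out, the last holds). Time passes only in rows, so rows that do not move let the fingers close, or fill a call up. It gives the time, the measured TCP pose, the force, the opening and the grip force at its end, in the units of the state.
- telemetry.get_obs(): the state, without advancing time (a new reading comes with each control period).
- vision.grab_frame(name): name is "side" or "top" or "wrist"; returns the picture (420x560x3 uint8, red, green, blue); there is no depth.
- vision.get_calibration(name): a dict with "K" (3x3 intrinsics, pixels), "world_to_cam" (4x4, takes a point from world to camera coordinates). Camera axes: x right, y up, looking along -z (the intrinsics and any distortion apply to the point x, -y, -z); pixel columns grow to the right and rows downward; lengths in m; the calibration is good to about 2 mm. A picture is of the moment at which its call begins: read the wrist's pose just before it. get_calibration takes no time and is no camera call; for the wrist camera it gives the pose at the moment of the call.
- hand_in(): hands the job in; it is judged then, once.
Trained networks look in the newest picture that a camera, given by its name, has taken for a name from the list of things; names that differ only in an ending like _2 or _b are one class to them, and where a whole thing is asked for, a point or a joint stands for the part that bears it (a point fixed in the world has none). Each returns a list of dicts, best first, with "confidence" (0 to 1); they miss things now and then, are a little off and sometimes report something else, mostly with a low value. They report only what shows in the picture. A call takes as long as a camera call. They do not tell look-alikes from the thing itself.
- models.recognise(name, camera): "extent" ([centre column, centre row, width, height] in pixels, round what is visible of it).
- models.masks_of(name, camera): "pixels" (420x560 bool, what is visible of it) and "extent" ([centre column, centre row, width, height] in pixels, round what is visible of it).
- models.tip_of(name, camera): "point" ([row, column] in pixels: a listed point, or the origin of a listed thing).
The state is a dict: "clock": time; "joint_positions": joint angles; "joint_velocities": joint speeds; "tau": joint torques, N m; "position": TCP position; "eef_rot": TCP orientation; "contact_force": force on the tool from outside, world axes, zero at the start; "wrist_torque": the same for the moment, N m; "width": opening from 0.0 (shut) to 1.0 (fully open); "gripper_force": force on a finger pad.
Only numpy, scipy, OpenCV 4.12 (cv2) and the standard library are available. Lean on these libraries where they do the work, as an engineer would, in place of code of your own. Each camera call takes 0.05 s, during which the arm holds its last target. There are 200 camera calls.

TASK

The glue-up is finished: put the clamping kit back in its caddy. Slide the follower block back to make room, lay every wedge in the bay on its side, across the tray, alternately head to tail so that together they fill the space without gaps, slide the follower up snug against them, and set the roll of tape over the follower's spindle, flat down round its boss.

Things in the scene. Friction and masses are not known exactly. Their poses are not given: they have to be found in the camera images.
- bay_end (a point): caddy: immovable open wooden tray, 323 x 110 mm; side walls rise to 24 mm, end walls to 38 mm above the bench. Point: inner face of the end stop (the end wall facing the follower's front), half-way across, on the bay floor (8 mm above the bench); x = along the tray from the end stop to the follower, y = across, z = up. Inside 92 mm wide, 305 mm long
- follower (a joint): wooden follower block sliding along the tray: 70 mm long, 88 mm wide, top 31 mm above the bay floor. Value = clear distance (m) from end stop to the block's front face, 0 to 0.235. Friction about 1.5 N, stays where left. The spindle on it is its handle
- spindle (a point): spindle in the middle of the follower block: point on its axis at the block's top face, 35 mm behind the front face. A round black boss, 66 mm across, 9 mm high, rim bevelled, stands on the block; from it an aluminium post 22 mm thick rises to 58 mm above the block. A seated roll lies flat on the block round the boss
- tape_mid (a point): brown roll of tape lying flat: outside diameter 90 mm, bore about 75 mm, wall about 7 mm, 25 mm high; this point is its centre, half-way up; z = up along its axis. Pinch it by the wall
- tape_roll: the roll of tape, centre of its underside
- wedge_1_mid (a point): dark hardwood right-angled wedge, 85 mm long, 24 mm thick tapering to 8 mm, on its side (taper seen from above), 30 mm high; may be absent. Point at half length, height and thickness (16 mm there); x = thin to thick end, y = flat face to sloping face, z = up; flat face at y = -8 mm, slope at y = +8 mm here, +16 mm at the thick end, 0 at the thin
- wedge_1_thick (a point): middle of the thick end face of wedge_1
- wedge_1: wedge_1 as a whole (use its mid point)
- wedge_2_mid (a point): another such wedge (see wedge_1); may be absent. Point and axes as for wedge_1
- wedge_2_thick (a point): middle of the thick end face of wedge_2
- wedge_2: wedge_2 as a whole (use its mid point)
- wedge_3_mid (a point): another such wedge (see wedge_1); may be absent. Point and axes as for wedge_1
- wedge_3_thick (a point): middle of the thick end face of wedge_3
- wedge_3: wedge_3 as a whole (use its mid point)
- wedge_4_mid (a point): another such wedge (see wedge_1); may be absent. Point and axes as for wedge_1
- wedge_4_thick (a point): middle of the thick end face of wedge_4
- wedge_4: wedge_4 as a whole (use its mid point)
- wedge_5_mid (a point): another such wedge (see wedge_1); may be absent. Point and axes as for wedge_1
- wedge_5_thick (a point): middle of the thick end face of wedge_5
- wedge_5: wedge_5 as a whole (use its mid point)
Things that resemble listed ones, but are neither listed nor needed, are in the scene too. Leave any purple look-alike of the wedge_2 alone.

How it is judged:
At the end, for the whole second after the job is handed in: Every wedge lies on its side across the bay, before the follower; thick ends at least 28 mm apart (none side by side); follower at most 61 mm (3 wedges), 69 mm (4) or 93 mm (5) from the end stop; tape flat on the follower round the boss, within 7 mm of its axis; all at rest (x of wedge_1_mid in the frame of bay_end between 0 and 0.1 m and y of wedge_1_mid in the frame of bay_end between -0.02 and 0.02 m and z of wedge_1_mid in the frame of bay_end between 0.01 and 0.019 m and angle between each of wedge_1_mid, wedge_2_mid, wedge_3_mid, wedge_4_mid, wedge_5_mid's own z axis and vertical below 0.12 rad and x of wedge_2_mid in the frame of bay_end between 0 and 0.1 m and y of wedge_2_mid in the frame of bay_end between -0.02 and 0.02 m and z of wedge_2_mid in the frame of bay_end between 0.01 and 0.019 m and x of wedge_3_mid in the frame of bay_end between 0 and 0.1 m and y of wedge_3_mid in the frame of bay_end between -0.02 and 0.02 m and z of wedge_3_mid in the frame of bay_end between 0.01 and 0.019 m and x of wedge_4_mid in the frame of bay_end between 0 and 0.1 m and y of wedge_4_mid in the frame of bay_end between -0.02 and 0.02 m and z of wedge_4_mid in the frame of bay_end between 0.01 and 0.019 m and x of wedge_5_mid in the frame of bay_end between 0 and 0.1 m and y of wedge_5_mid in the frame of bay_end between -0.02 and 0.02 m and z of wedge_5_mid in the frame of bay_end between 0.01 and 0.019 m and horizontal distance between wedge_1_thick and wedge_2_thick above 0.028 m and horizontal distance between each of wedge_1_thick, wedge_2_thick and wedge_3_thick above 0.028 m and horizontal distance between each of wedge_1_thick, wedge_2_thick, wedge_3_thick and wedge_4_thick above 0.028 m and horizontal distance between each of wedge_1_thick, wedge_2_thick, wedge_3_thick, wedge_4_thick and wedge_5_thick above 0.028 m and value of joint follower below 0.093 m and (height (world z) of wedge_1_mid above -0.5 m or value of joint follower below 0.069 m) and (height (world z) of wedge_2_mid above -0.5 m or value of joint follower below 0.069 m) and (height (world z) of any of wedge_1_mid, wedge_2_mid above -0.5 m or value of joint follower below 0.061 m) and (height (world z) of wedge_3_mid above -0.5 m or value of joint follower below 0.069 m) and (height (world z) of any of wedge_1_mid, wedge_3_mid above -0.5 m or value of joint follower below 0.061 m) and (height (world z) of any of wedge_2_mid, wedge_3_mid above -0.5 m or value of joint follower below 0.061 m) and (height (world z) of wedge_4_mid above -0.5 m or value of joint follower below 0.069 m) and (height (world z) of any of wedge_1_mid, wedge_4_mid above -0.5 m or value of joint follower below 0.061 m) and (height (world z) of any of wedge_2_mid, wedge_4_mid above -0.5 m or value of joint follower below 0.061 m) and (height (world z) of any of wedge_3_mid, wedge_4_mid above -0.5 m or value of joint follower below 0.061 m) and (height (world z) of wedge_5_mid above -0.5 m or value of joint follower below 0.069 m) and (height (world z) of any of wedge_1_mid, wedge_5_mid above -0.5 m or value of joint follower below 0.061 m) and (height (world z) of any of wedge_2_mid, wedge_5_mid above -0.5 m or value of joint follower below 0.061 m) and (height (world z) of any of wedge_3_mid, wedge_5_mid above -0.5 m or value of joint follower below 0.061 m) and (height (world z) of any of wedge_4_mid, wedge_5_mid above -0.5 m or value of joint follower below 0.061 m) and horizontal distance between tape_mid and spindle below 0.007 m and z of tape_mid in the frame of spindle between 0.009 and 0.016 m and angle between the z axis of tape_mid and the z axis of spindle, either way round below 0.08 rad and linear speed of each of tape_roll, wedge_1, wedge_2, wedge_3, wedge_4, wedge_5 below 0.01 m/s); the robot touches nothing.
Of wedge_1, wedge_2, wedge_3, wedge_4, wedge_5 only 3 to 5 are there at a start; the rules pass over those that are not, and their reading is None.
At some moment in a run one of tape_roll may be knocked a few centimetres aside while the robot is not near it.
It also fails if it takes over 210 s, if anything falls off the work surface, if the arm or the gripper's body presses on something with over 40 N, if the wrist force passes 120 N, or if a joint passes its speed limit or range.

## Working session

There is one attempt and no reset: what is moved stays moved. The work goes in short steps, Python scripts to look and compute and a tool call to move; the robot and the scene stay as the last step left them, time stands still between calls to the robot, and variables do not carry over. Pictures are saved under pics/ and viewed, at most 14 in all, crops included, and the job is handed in when it is done.

Besides the shell and the picture viewer there is one more tool, called as a command line: name --argument value ..., lists and objects as JSON in quotes. carry_out: Moves the arm, as the interface text tells. Its arguments: {"type":"object","properties":{"plan":{"type":"array"},"force":{"type":"number"}},"required":["plan"]}

```bash
mkdir -p pics; ls; cat > h.py <<'E'
import numpy as np, cv2
from station import telemetry, vision, models, r
from scipy.spatial.transform import Rotation as R
def save(cam,fn,crop=None,scale=1):
    im=vision.grab_frame(cam)
    c=im if crop is None else im[crop[1]:crop[3],crop[0]:crop[2]]
    cv2.imwrite('pics/'+fn,cv2.resize(c[:,:,::-1],None,fx=scale,fy=scale,interpolation=cv2.INTER_CUBIC)); return im
def ray(cam,u,v,cal=None):
    c=cal or vision.get_calibration(cam); K=np.array(c['K']);T=np.array(c['world_to_cam'])
    d=np.array([(u-K[0,2])/K[0,0],(v-K[1,2])/K[1,1],1.]); d=d*[1,-1,-1]
    Rm=T[:3,:3]; return -Rm.T@T[:3,3], Rm.T@d
def onz(cam,u,v,z,cal=None):
    o,d=ray(cam,u,v,cal); return o+d*(z-o[2])/d[2]
def proj(cam,p,cal=None):
    c=cal or vision.get_calibration(cam); K=np.array(c['K']);T=np.array(c['world_to_cam'])
    q=T[:3,:3]@np.array(p)+T[:3,3]; q=q*[1,-1,-1]; q=K@q; return q[:2]/q[2]
E
python3 - <<'E'
from h import *
a=save('top','t0.png'); b=save('side','s0.png')
for c in('top','side'):
    k=vision.get_calibration(c);print(k)
    for n in('wedge_1','tape_roll','follower','spindle','bay_end','wedge_1_thick'):
        for f in ((models.tip_of,) if n!='wedge_1' else (models.tip_of,models.recognise)):
            try: print(c,n,[(round(d['confidence'],2),np.round(d.get('point',d.get('extent')),0).tolist()) for d in f(n,c)])
            except Exception as e: print(n,e)
print(telemetry.get_obs())
E
```

```text
pics
{'K': array([[435.54830851,   0.        , 282.39401723],
       [  0.        , 435.54830851, 208.82260269],
       [  0.        ,   0.        ,   1.        ]]), 'world_to_cam': array([[-0.00358092, -0.99983714, -0.01768812, -0.16079401],
       [ 0.98960799, -0.00608582,  0.14366274, -0.49134833],
       [-0.14374699, -0.01698986,  0.98946862, -0.87738348],
       [ 0.        ,  0.        ,  0.        ,  1.        ]])}
top wedge_1 [(0.85, [246.0, 278.0]), (0.85, [324.0, 359.0]), (0.65, [276.0, 331.0]), (0.6, [173.0, 248.0]), (0.59, [213.0, 215.0]), (0.56, [205.0, 297.0])]
top wedge_1 [(0.94, [298.0, 201.0, 41.0, 16.0]), (0.82, [273.0, 245.0, 42.0, 14.0]), (0.73, [337.0, 275.0, 42.0, 25.0]), (0.73, [360.0, 331.0, 36.0, 34.0]), (0.69, [217.0, 212.0, 43.0, 14.0]), (0.65, [244.0, 174.0, 39.0, 14.0])]
top tape_roll [(0.59, [237.0, 353.0]), (0.31, [205.0, 296.0])]
follower it knows: bay_end, spindle, tape_mid, tape_roll, wedge, wedge_1_mid, wedge_1_thick, wedge_2_mid, wedge_2_thick, wedge_3_mid, wedge_3_thick, wedge_4_mid, wedge_4_thick, wedge_5_mid, wedge_5_thick
top spindle [(0.69, 
[... 1274 characters left out ...]
 'joint_positions': array([-1.37413499e+00,  2.45065220e-01,  1.55777896e+00, -1.51863436e-07,
        1.33869025e+00, -1.74102381e-01]), 'joint_velocities': array([-0.00126182, -0.00157777,  0.00029445,  0.00054441, -0.00323959,
       -0.00055558]), 'tau': array([ 1.30873295e-04, -4.15734208e+01, -3.14811158e+01,  6.84518530e-02,
        2.88377894e-02, -1.93335046e-05]), 'position': array([ 0.23552165, -0.60585578,  0.22448885]), 'eef_rot': array([9.82865934e-01, 1.84321879e-01, 2.54467842e-07, 2.91108063e-05]), 'contact_force': array([-0.73876514,  0.04569809, -0.95233069]), 'wrist_torque': array([ 0.01364175, -0.0042215 ,  0.04583528]), 'gripper_force': 0.0, 'width': 1.0012382242435827}
```

```bash
python3 -c "
import cv2,numpy as np
a=cv2.imread('pics/t0.png');print(a.shape)"
```

```text
(420, 560, 3)
```

View pics/t0.png

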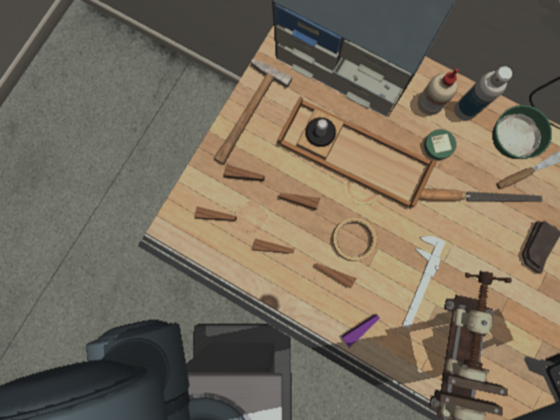

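View pics/s0.png

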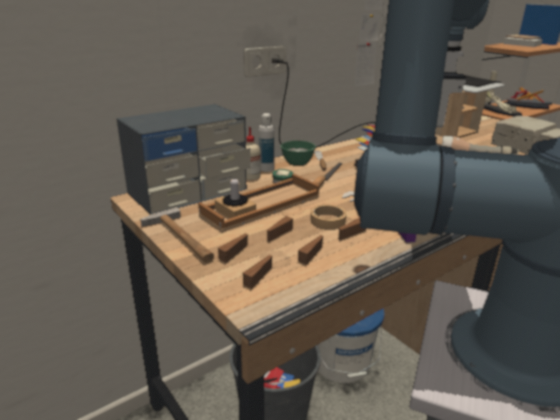

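Top view: five brown wedges at (216,214), (244,174), (298,201), (273,246) and (335,275), and a purple look-alike at (361,330) to leave alone. The tape is at (354,239). The caddy's follower and spindle are at (320,130), with the end stop at its left end, (294,126). The rings at (362,190) and (257,215) look like stains. The side view agrees.

Things that could be confused:
- **Wedges:** brown ones against the purple one at (361,330).
- **Tape:** the ring at (354,239) against the stain at (362,190).

I'll fit poses next and take one close crop.

```bash
cat >> h.py <<'E'
from scipy.optimize import minimize
def wv(x,y,th):
    P=np.array([[42.5,-8],[42.5,16],[-42.5,0],[-42.5,-8]])/1000
    c,s=np.cos(th),np.sin(th); Q=P@np.array([[c,s],[-s,c]])+[x,y]
    return np.array([[*q,z] for q in Q for z in(0,.03)])
def sil(cam,V,cal):
    m=np.zeros((420*4,560*4),np.uint8)
    p=np.array([proj(cam,v,cal) for v in V])
    h=cv2.convexHull(((p+.5)*4).astype(np.float32)).astype(np.int32); cv2.fillPoly(m,[h],1); return m
def fit(cam,mask,cal,z0=0):
    M=cv2.resize(mask.astype(np.float32),None,fx=4,fy=4,interpolation=cv2.INTER_LINEAR)>.5
    ys,xs=np.where(mask); c=onz(cam,xs.mean(),ys.mean(),.015+z0,cal)
    off=np.array([0,0,z0])
    f=lambda q:1-(lambda s:(s&M).sum()/max(1,(s|M).sum()))(sil(cam,wv(*q)+off,cal).astype(bool))
    g=[[c[0],c[1],t] for t in np.arange(-np.pi,np.pi,np.pi/12)]
    g.sort(key=f); out=[]
    for q in [g[0]]+[a for a in g if abs(np.cos(a[2]-g[0][2]))>.8 and np.cos(a[2]-g[0][2])<0][:1]:
        S=np.array([q]+[np.array(q)+d for d in([.01,0,0],[0,.01,0],[0,0,.2])])
        b=minimize(f,q,method='Nelder-Mead',options=dict(initial_simplex=S,maxfev=150)); out.append((b.fun,b.x))
    out.sort(key=lambda a:a[0]); return out
E
python3 - <<'E'
from h import *
im=save('top','t1.png',(180,90,400,350),2.2)
cal=vision.get_calibration('top')
for d in models.masks_of('wedge_1','top'):
    e=d['extent']; px=im[d['pixels']].mean(0)
    o=fit('top',d['pixels'],cal)
    print(np.round(e),round(d['confidence'],2),px.round(),[(round(a,2),b.round(3).tolist()) for a,b in o])
for d in models.masks_of('tape_roll','top'):
    ys,xs=np.where(d['pixels']); (c,_,_)=cv2.fitEllipse(cv2.convexHull(np.c_[xs,ys].astype(np.float32)))
    print('tape',d['confidence'],c,onz('top',*c,.0125,cal))
for n,z in(('spindle',.039),('bay_end',.008)):
    for d in models.tip_of(n,'top'): print(n,d['confidence'],onz('top',d['point'][1],d['point'][0],z,cal).round(3))
for n,p in dict(LT=(303,100),LB=(281,138),RT=(434,162),RB=(417,203)).items(): print(n,onz('top',*p,.024,cal).round(3))
E
```

```text
[360. 330.  37.  38.] 0.93 [ 95.  57. 105.] [(np.float64(0.07), [0.245, -0.323, 2.116]), (np.float64(0.31), [0.245, -0.321, -0.931])]
[216. 212.  42.  12.] 0.87 [121.  87.  64.] [(np.float64(0.21), [0.482, -0.018, 1.337]), (np.float64(0.43), [0.482, -0.015, -1.796])]
[337. 276.  39.  28.] 0.87 [126.  92.  67.] [(np.float64(0.09), [0.356, -0.27, -2.118]), (np.float64(0.4), [0.354, -0.273, 0.907])]
[274. 245.  40.  14.] 0.86 [125.  90.  66.] [(np.float64(0.09), [0.412, -0.145, 1.293]), (np.float64(0.35), [0.412, -0.142, -1.768])]
[299. 201.  41.  18.] 0.74 [116.  85.  62.] [(np.float64(0.07), [0.515, -0.197, -1.905]), (np.float64(0.29), [0.515, -0.198, 1.333])]
[245. 175.  44.  13.] 0.56 [109.  79.  58.] [(np.float64(0.07), [0.57, -0.081, 1.273]), (np.float64(0.32), [0.57, -0.077, -1.924])]
[319. 134.  48.  50.] 0.37 [107.  90.  72.] [(np.float64(0.68), [0.666, -0.245, -1.373]), (np.float64(0.68), [0.668, -0.252, 1.781])]
tape 0.95 (354.282958984375, 238.21412658691406) [ 0.42992288 -0.31469786  0.0125    ]
spindle 0.61 [ 0.647 -0.243  0.039]
bay_end 0.67 [ 0.688 -0.184  0.008]
bay_end 0.56 [ 0.42  -0.151  0.008]
LT [ 0.733 -0.209  0.024]
LB [ 0.647 -0.161  0.024]
RT [ 0.591 -0.487  0.024]
RB [ 0.503 -0.447  0.024]
```

View pics/t1.png

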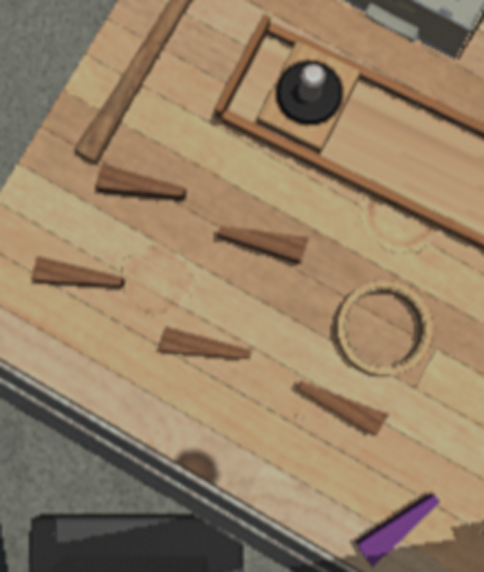

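Five brown wedges, all z-up by the fits; the purple one at (361,330) stays out. The tape is the raised ring at (354,239). The caddy's end stop is at its left end. First I'll go above the spindle.

carry_out --plan '[[[0, 0, 0.14, 0, 0, -0.01, 1], [0, 0, 0.14, 0, 0, -0.01, 1], [0, 0, 0.14, 0, 0, -0.01, 1], [0, 0, 0.14, 0, 0, -0.01, 1], [0, 0, 0.14, 0, 0, -0.01, 1], [0, 0, 0.14, 0, 0, -0.01, 1], [0, 0, 0, 0.0175, -0.0425, 0, 1], [0, 0, 0, 0.0175, -0.0425, 0, 1]]]'

```text
clock: 1.75
position: [0.3053, -0.5458, 0.2849]
eef_rot: [0.972, -0.234, 0.0, 0.0]
contact_force: [2.2, -0.1, -0.0]
width: 1.003
gripper_force: 0.0
```

carry_out --plan '[[[0, 0, 0, 0.0175, -0.0425, 0, 1], [0, 0, 0, 0.0175, -0.0425, 0, 1], [0, 0, 0, 0.0175, -0.0425, 0, 1], [0, 0, 0, 0.0175, -0.0425, 0, 1], [0, 0, 0, 0.0175, -0.0425, 0, 1], [0, 0, 0, 0.0175, -0.0425, 0, 1], [0, 0, 0, 0.0175, -0.0425, 0, 1], [0, 0, 0, 0.0175, -0.0425, 0, 1]]]'

```text
clock: 2.55
position: [0.5851, -0.3044, 0.2846]
eef_rot: [0.973, -0.232, 0.0, 0.0]
contact_force: [1.1, -1.0, -0.6]
width: 0.997
gripper_force: 0.0
```

```bash
cat >> h.py <<'E'
def pose():
    o=telemetry.get_obs(); M=R.from_quat(o['eef_rot']).as_matrix()
    return np.array(o['position']),M,np.arctan2(M[1,0],M[0,0]),o
def go(tx,ty,tz,psi):
    """shift in tool axes after the turn, turn about tool z"""
    p,M,ps,o=pose(); d=np.array([tx,ty,tz])-p; t=-((psi-ps+np.pi)%(2*np.pi)-np.pi)
    f=lambda s:(np.array([np.cos(s)*d[0]+np.sin(s)*d[1],np.sin(s)*d[0]-np.cos(s)*d[1],-d[2]])*1000).round(1)
    print('at',p.round(4),'psi',round(ps,4),'turn',round(t,3),'shift mm after turn',f(psi),'before',f(ps),'tilt',np.degrees(np.arccos(-M[2,2])).round(2),'t',round(o['clock'],1))
E
python3 - <<'E'
from h import *
p,M,ps,o=pose(); print(p,ps,o['contact_force'],o['clock'])
cal=vision.get_calibration('wrist'); im=save('wrist','w0.png'); print(cal)
for n,z in(('spindle',.039),('bay_end',.008)):
    for d in models.tip_of(n,'wrist'): print(n,d['confidence'],d['point'],onz('wrist',d['point'][1],d['point'][0],z,cal).round(4))
E
```

```text
[ 0.58506326 -0.30442203  0.28463328] -0.4691685965322133 [ 1.0528569  -0.97147126 -0.62541319] 2.55
{'K': array([[374.81630989,   0.        , 280.20832166],
       [  0.        , 374.81630989, 204.88801374],
       [  0.        ,   0.        ,   1.        ]]), 'world_to_cam': array([[-4.51938978e-01, -8.92048850e-01, -1.00666388e-04,
        -6.20994042e-03],
       [ 8.55981596e-01, -4.33634444e-01, -2.81525622e-01,
        -5.86048289e-01],
       [ 2.51090955e-01, -1.27318570e-01,  9.59553706e-01,
        -6.35390312e-01],
       [ 0.00000000e+00,  0.00000000e+00,  0.00000000e+00,
         1.00000000e+00]])}
spindle 0.72 [140.5, 199.6] [ 0.6556 -0.2421  0.039 ]
bay_end 0.78 [141.9, 146.2] [ 0.6819 -0.1786  0.008 ]
bay_end 0.39 [335.3, 231.0] [ 0.4102 -0.1402  0.008 ]
```

View pics/w0.png

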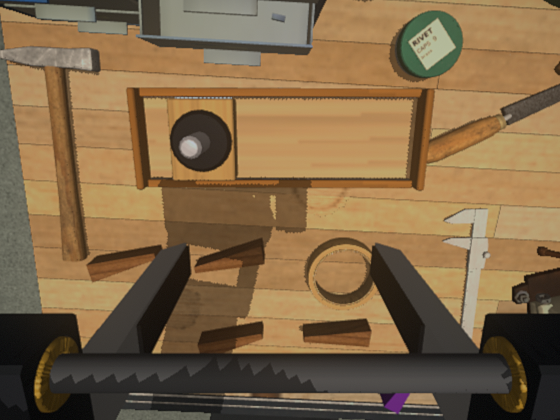

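Wrist view: boss at about (201,140), post top at (190,147), tray inner walls near columns 147 and 413, tray edges level in the picture.

```bash
python3 - <<'E'
from h import *
cal=vision.get_calibration('wrist')
im=cv2.imread('pics/w0.png'); g=im.max(2)
m=((g<60)).astype(np.uint8); m[:,:165]=0;m[:,240:]=0;m[:105]=0;m[175:]=0
m=cv2.morphologyEx(m,cv2.MORPH_OPEN,np.ones((3,3),np.uint8))
n,l,s,c=cv2.connectedComponentsWithStats(m); i=1+s[1:,4].argmax(); ys,xs=np.where(l==i)
e=cv2.fitEllipse(cv2.convexHull(np.c_[xs,ys].astype(np.float32))); print(s[i],e,'boss',onz('wrist',*e[0],.0455,cal))
print('post top',onz('wrist',188,147.5,.097,cal))
for k,(u,v,z) in dict(TL=(128,88,.038),TR=(433,90,.038),floorL=(147,140,.008),floorR=(413,140,.008),fT=(300,97,.008),wallTopB=(300,187,.024),wallTopT=(300,89,.024)).items(): print(k,onz('wrist',u,v,z,cal).round(4))
go(.655,-.245,.284,-.469)
E
```

```text
[ 170  111   61   60 2220] ((200.3060760498047, 140.3009796142578), (58.80635452270508, 62.0648193359375), 136.4224090576172) boss [ 0.65534567 -0.2436348   0.0455    ]
post top [ 0.6551684 -0.2425735  0.097    ]
TL [ 0.7354 -0.2019  0.038 ]
TR [ 0.592  -0.4833  0.038 ]
floorL [ 0.6829 -0.1798  0.008 ]
floorR [ 0.5452 -0.4542  0.008 ]
fT [ 0.6467 -0.3584  0.008 ]
wallTopB [ 0.5574 -0.3143  0.024 ]
wallTopT [ 0.6545 -0.3613  0.024 ]
at [ 0.5853 -0.3039  0.2842] psi -0.4651 turn 0.004 shift mm after turn [ 35.6 -84.    0.2] before [ 35.9 -83.9   0.2] tilt 0.01 t 2.7
```

carry_out --plan '[[[0, 0, 0, 0.018, -0.042, 0, 1], [0, 0, 0, 0.018, -0.042, 0, 1], [0, 0, 0, 0, 0, 0.042, 1], [0, 0, 0, 0, 0, 0.042, 1], [0, 0, 0, 0, 0, 0.042, 1], [0, 0, 0, 0, 0, 0.042, 1], [0, 0, 0, 0, 0, 0.042, 1], [0, 0, 0, 0, 0, 0, 1]]]' --force 30

```text
clock: 3.5
position: [0.6486, -0.246, 0.0669]
eef_rot: [0.972, -0.233, -0.007, -0.002]
contact_force: [-0.7, -0.1, -0.5]
width: 1.0
gripper_force: 0.0
```

carry_out --plan '[[[0, 0, 0, 0, 0, 0, 0.1], [0, 0, 0, 0, 0, 0, 0.1], [0, 0, 0, 0, 0, 0, 0.1], [0, 0, 0, 0, 0, 0, 0.1], [0, 0, 0, 0, 0, 0, 0.1], [0, 0, 0, 0, 0, 0, 0.1], [0, 0, 0, 0, 0, 0, 0.1], [0, 0, 0, 0, 0, 0, 0.1]]]'

```text
clock: 4.3
position: [0.6538, -0.2472, 0.0744]
eef_rot: [0.973, -0.232, -0.0, -0.0]
contact_force: [0.1, -0.5, -0.3]
width: 0.356
gripper_force: 0.0
```

carry_out --plan '[[[0, 0, 0, 0, 0, 0, 0.1], [0, 0, 0, 0, 0, 0, 0.1], [0, 0, 0, 0, 0, 0, 0.1], [0, 0, 0, 0, 0.01, 0, 0.1], [0, 0, 0, 0, 0.02, 0, 0.1], [0, 0, 0, 0, 0.025, 0, 0.1], [0, 0, 0, 0, 0.03, 0, 0.1], [0, 0, 0, 0, 0.03, 0, 0.1]]]'

```text
clock: 5.1
position: [0.6005, -0.3515, 0.0743]
eef_rot: [0.973, -0.233, -0.0, -0.0]
contact_force: [1.7, 1.1, -0.6]
width: 0.228
gripper_force: 30.0
```

carry_out --plan '[[[0, 0, 0, 0, 0.03, 0, 0.1], [0, 0, 0, 0, 0.025, 0, 0.1], [0, 0, 0, 0, 0.015, 0, 0.1], [0, 0, 0, 0, 0.006, 0, 0.1], [0, 0, 0, 0, 0, 0, 0.1], [0, 0, 0, 0, 0, 0, 0.1], [0, 0, 0, 0, 0, 0, 0.1], [0, 0, 0, 0, 0, 0, 0.1]]]'

```text
clock: 5.9
position: [0.5672, -0.4166, 0.0743]
eef_rot: [0.973, -0.232, -0.001, -0.0]
contact_force: [-5.7, 0.4, 2.3]
width: 0.228
gripper_force: 30.0
```

```bash
python3 - <<'E'
from h import *
p,M,ps,o=pose();print(p,ps,o['contact_force'],o['width'],o['gripper_force'])
E
```

```text
[ 0.56722379 -0.4166072   0.07432011] -0.46772326528158087 [-5.67871518  0.38454883  2.33739035] 0.2279165992898532 30.000450611114502
```

carry_out --plan '[[[0, 0, 0, 0, 0, 0, 0.6], [0, 0, 0, 0, 0, 0, 0.6], [0, 0, 0, 0, 0, -0.03, 0.6], [0, 0, 0, 0, 0, -0.05, 0.6], [0, 0, -0.14, 0, 0, -0.05, 0.6], [0, 0, -0.14, 0, 0, -0.04, 0.6], [0, 0, -0.14, 0, 0, 0, 0.6], [0, 0, -0.14, 0, 0, 0, 0.6]]]'

```text
clock: 6.7
position: [0.569, -0.418, 0.2476]
eef_rot: [0.999, 0.049, 0.002, 0.002]
contact_force: [0.1, -0.5, -0.5]
width: 0.599
gripper_force: 0.0
```

carry_out --plan '[[[0, 0, -0.14, 0, 0, 0, 0.6], [0, 0, -0.14, 0, 0, 0, 0.6], [0, 0, -0.14, 0, 0, 0, 0.6], [0, 0, -0.14, 0, 0, 0, 0.6], [0, 0, -0.14, 0, 0, 0, 0.6], [0, 0, -0.14, 0, 0, 0, 0.6], [0, 0, -0.14, 0, 0, 0, 0.6], [0, 0, -0.14, 0, 0, 0, 0.6]]]'

```text
clock: 7.5
position: [0.5683, -0.4173, 0.2447]
eef_rot: [0.82, 0.572, 0.0, 0.001]
contact_force: [0.5, -0.5, 0.4]
width: 0.601
gripper_force: 0.0
```

carry_out --plan '[[[0, 0, -0.14, 0, 0, 0, 0.6], [0, 0, 0, 0.046, -0.008, 0, 0.6], [0, 0, 0, 0.046, -0.008, 0, 0.6], [0, 0, 0, 0.046, -0.008, 0, 0.6], [0, 0, 0, 0.046, -0.008, 0, 0.6], [0, 0, 0, 0.046, -0.008, 0, 0.6], [0, 0, 0, 0.046, -0.008, 0, 0.6], [0, 0, 0, 0.046, -0.008, 0, 0.6]]]'

```text
clock: 8.3
position: [0.5835, -0.0888, 0.2449]
eef_rot: [0.78, 0.625, 0.001, 0.001]
contact_force: [0.4, -0.4, 0.2]
width: 0.602
gripper_force: 0.0
```

```bash
cat >> h.py <<'E'
def look(ex,ey,fn=None):
    """refit nearest wedge to (ex,ey) with the wrist camera, say how to grasp it"""
    import time
    vision.grab_frame('wrist') if 0 else None
    cal=vision.get_calibration('wrist'); im=vision.grab_frame('wrist')
    if fn: cv2.imwrite('pics/'+fn,im[:,:,::-1])
    best=None
    for d in models.masks_of('wedge_1','wrist'):
        ys,xs=np.where(d['pixels']); c=onz('wrist',xs.mean(),ys.mean(),.015,cal); e=np.hypot(c[0]-ex,c[1]-ey)
        if best is None or e<best[0]: best=(e,d)
    if best is None or best[0]>.03: print('none',best and best[0]); return
    for a,b in fit('wrist',best[1]['pixels'],cal): print('fit',round(a,3),b.round(4))
    a,b=fit('wrist',best[1]['pixels'],cal)[0]
    _,_,ps,_=pose(); t=b[2]+.094; t=min((t,t+np.pi,t-np.pi),key=lambda q:abs((q-ps+np.pi)%(2*np.pi)-np.pi))
    go(b[0],b[1],.024,t)
E
python3 - <<'E'
from h import *
look(.57,-.081,'w1.png')
E
```

```text
fit 0.04 [ 0.5696 -0.0796  1.2807]
fit 0.377 [ 0.57   -0.0771 -1.7339]
at [ 0.5836 -0.0859  0.2449] psi 1.3577 turn -0.017 shift mm after turn [  3.5 -14.9 220.9] before [  3.3 -14.9 220.9] tilt 0.11 t 8.4
```

View pics/w1.png

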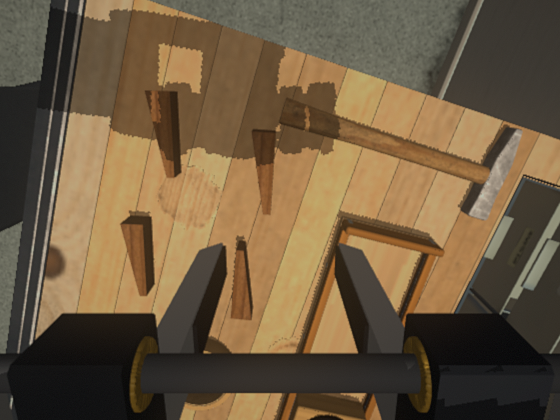

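carry_out --plan '[[[0, 0, -0.017, 0.0035, -0.015, 0.02, 0.45], [0, 0, 0, 0, 0, 0.05, 0.45], [0, 0, 0, 0, 0, 0.05, 0.45], [0, 0, 0, 0, 0, 0.05, 0.45], [0, 0, 0, 0, 0, 0.03, 0.45], [0, 0, 0, 0, 0, 0.02, 0.45], [0, 0, 0, 0, 0, 0, 0.45], [0, 0, 0, 0, 0, 0, 0.05]]]' --force 25

```text
clock: 9.2
position: [0.5699, -0.085, 0.025]
eef_rot: [0.775, 0.632, 0.0, 0.0]
contact_force: [0.1, -0.1, -0.5]
width: 0.398
gripper_force: 0.0
```

carry_out --plan '[[[0, 0, 0, 0, 0, 0, 0.05], [0, 0, 0, 0, 0, 0, 0.05], [0, 0, 0, 0, 0, 0, 0.05], [0, 0, 0, 0, 0, 0, 0.05], [0, 0, 0, 0, 0, 0, 0.05], [0, 0, 0, 0, 0, -0.03, 0.05], [0, 0, 0, 0, 0, -0.05, 0.05], [0, 0, 0, 0, 0, -0.04, 0.05]]]'

```text
clock: 10.0
position: [0.5692, -0.0844, 0.1462]
eef_rot: [0.775, 0.632, 0.0, 0.0]
contact_force: [0.5, -0.5, -0.1]
width: 0.17
gripper_force: 24.9
```

```bash
python3 - <<'E'
from h import *
p,M,ps,o=pose();print(o['width'],o['gripper_force'])
go(.670,-.2138,.145,2.767)
# fit the others from the wrist
cal=vision.get_calibration('wrist'); im=vision.grab_frame('wrist')
for d in models.masks_of('wedge_1','wrist'):
    print(np.round(d['extent']),[(round(a,3),b.round(4).tolist()) for a,b in fit('wrist',d['pixels'],cal)][:1])
E
```

```text
0.17032007787089634 24.89056281396188
at [ 0.5692 -0.0844  0.1462] psi 1.3679 turn -1.399 shift mm after turn [-141.2  -83.6    1.2] before [-106.5  124.8    1.2] tilt 0.02 t 10.0
[108. 404.  26.  29.] [(np.float64(0.159), [0.3525, -0.2841, -2.001])]
[146. 145.  46. 116.] [(np.float64(0.027), [0.481, -0.0194, 1.3224])]
[111. 301.  43. 106.] [(np.float64(0.039), [0.4121, -0.1423, 1.2904])]
[280. 261.  56. 182.] [(np.float64(0.632), [0.5563, -0.1086, -1.6413])]
```

carry_out --plan '[[[0, 0, -0.14, 0, 0, 0, 0.05], [0, 0, -0.14, 0, 0, 0, 0.05], [0, 0, -0.14, 0, 0, 0, 0.05], [0, 0, -0.14, 0, 0, 0, 0.05], [0, 0, -0.14, 0, 0, 0, 0.05], [0, 0, -0.14, 0, 0, 0, 0.05], [0, 0, -0.14, 0, 0, 0, 0.05], [0, 0, -0.14, 0, 0, 0, 0.05]]]'

```text
clock: 10.9
position: [0.5685, -0.0842, 0.1431]
eef_rot: [0.318, 0.948, 0.0, -0.001]
contact_force: [0.5, -0.2, -0.4]
width: 0.17
gripper_force: 24.9
```

carry_out --plan '[[[0, 0, -0.14, 0, 0, 0, 0.05], [0, 0, -0.14, 0, 0, 0, 0.05], [0, 0, 0, -0.0366, -0.021, 0, 0.05], [0, 0, 0, -0.0366, -0.021, 0, 0.05], [0, 0, 0, -0.0366, -0.021, 0, 0.05], [0, 0, 0, -0.0366, -0.021, 0, 0.05], [0, 0, 0, 0, 0, 0, 0.05], [0, 0, 0, 0, 0, 0, 0.05]]]'

```text
clock: 11.7
position: [0.6743, -0.2162, 0.1425]
eef_rot: [0.186, 0.983, 0.001, -0.001]
contact_force: [0.1, 0.4, -0.4]
width: 0.167
gripper_force: 24.9
```

```bash
python3 - <<'E'
from h import *
save('wrist','w2.png'); go(.6746,-.2161,.033,2.767)
cal=vision.get_calibration('wrist')
for d in models.tip_of('bay_end','wrist'): print(d['confidence'],d['point'],onz('wrist',d['point'][1],d['point'][0],.008,cal).round(4))
for d in models.tip_of('spindle','wrist'): print(d['confidence'],d['point'],onz('wrist',d['point'][1],d['point'][0],.039,cal).round(4))
E
```

```text
at [ 0.674  -0.2154  0.1429] psi 2.7678 turn 0.001 shift mm after turn [ -0.8  -0.4 109.9] before [ -0.8  -0.4 109.9] tilt 0.15 t 11.8
0.68 [200.4, 321.2] [ 0.6863 -0.1831  0.008 ]
```

View pics/w2.png

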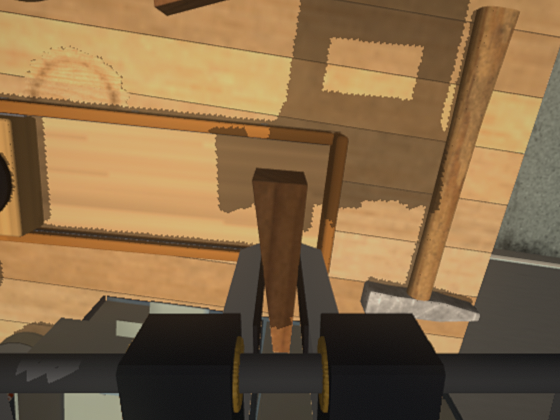

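carry_out --plan '[[[0, 0, 0, 0, 0, 0.04, 0.05], [0, 0, 0, 0, 0, 0.03, 0.05], [0, 0, 0, 0, 0, 0.02, 0.05], [0, 0, 0, 0, 0, 0.01, 0.05], [0, 0, 0, 0, 0, 0.006, 0.05], [0, 0, 0, 0, 0, 0.003, 0.05], [0, 0, 0, 0, 0, 0, 0.05], [0, 0, 0, 0, 0, 0, 0.05]]]'

```text
clock: 12.65
position: [0.6757, -0.2165, 0.0368]
eef_rot: [0.186, 0.983, -0.0, 0.001]
contact_force: [0.2, 0.0, -0.4]
width: 0.168
gripper_force: 24.9
```

```bash
python3 - <<'E'
from h import *
p,M,ps,o=pose();print(p,ps,o['contact_force'],o['wrist_torque'],o['width'])
E
```

```text
[ 0.67569859 -0.21654416  0.03680319] 2.767798770606583 [ 0.18839243  0.04875909 -0.35111513] [ 0.04585294 -0.11643506 -0.02475163] 0.16759484458739898
```

carry_out --plan '[[[0, 0, 0, 0, 0, 0.0035, 0.05], [0, 0, 0, 0, 0, 0, 0.05], [0, 0, 0, 0, 0, 0, 0.33], [0, 0, 0, 0, 0, 0, 0.33], [0, 0, 0, 0, 0, 0, 0.33], [0, 0, 0, 0, 0, -0.03, 0.33], [0, 0, 0, 0, 0, -0.05, 0.33], [0, 0, 0, 0, 0, -0.05, 0.33]]]'

```text
clock: 13.45
position: [0.6739, -0.2156, 0.1619]
eef_rot: [0.186, 0.983, 0.0, -0.002]
contact_force: [0.1, 0.4, 0.1]
width: 0.33
gripper_force: 0.0
```

carry_out --plan '[[[0, 0, 0.14, 0, 0, -0.04, 0.5], [0, 0, 0.14, 0, 0, 0, 0.5], [0, 0, 0.14, 0, 0, 0, 0.5], [0, 0, 0.14, 0, 0, 0, 0.5], [0, 0, 0.14, 0, 0, 0, 0.5], [0, 0, 0.14, 0, 0, 0, 0.5], [0, 0, 0.14, 0, 0, 0, 0.5], [0, 0, 0.14, 0, 0, 0, 0.5]]]'

```text
clock: 14.25
position: [0.6747, -0.216, 0.2015]
eef_rot: [0.681, 0.732, -0.0, -0.0]
contact_force: [0.1, -0.4, -0.1]
width: 0.499
gripper_force: 0.0
```

carry_out --plan '[[[0, 0, 0.14, 0, 0, 0, 0.5], [0, 0, 0.14, 0, 0, 0, 0.5], [0, 0, 0.037, -0.004, -0.04, 0, 0.5], [0, 0, 0, -0.005, -0.04, 0, 0.5], [0, 0, 0, -0.005, -0.04, 0, 0.5], [0, 0, 0, -0.005, -0.04, 0, 0.5], [0, 0, 0, 0, 0, 0, 0.5], [0, 0, 0, 0, 0, 0, 0.5]]]'

```text
clock: 15.05
position: [0.5145, -0.198, 0.2021]
eef_rot: [0.787, 0.617, 0.0, 0.0]
contact_force: [-0.1, -0.1, 0.1]
width: 0.5
gripper_force: 0.0
```

```bash
python3 - <<'E'
from h import *
look(.515,-.197)
E
```

```text
fit 0.043 [ 0.5139 -0.1961 -1.8964]
fit 0.416 [ 0.513  -0.2023  1.3393]
at [ 0.5159 -0.1985  0.2026] psi 1.3309 turn -0.008 shift mm after turn [  1.9  -2.5 178.6] before [  1.9  -2.5 178.6] tilt 0.09 t 15.2
```

carry_out --plan '[[[0, 0, -0.008, 0.002, -0.0025, 0.05, 0.45], [0, 0, 0, 0, 0, 0.05, 0.45], [0, 0, 0, 0, 0, 0.05, 0.45], [0, 0, 0, 0, 0, 0.018, 0.45], [0, 0, 0, 0, 0, 0.01, 0.45], [0, 0, 0, 0, 0, 0, 0.45], [0, 0, 0, 0, 0, 0, 0.45], [0, 0, 0, 0, 0, 0, 0.05]]]'

```text
clock: 15.95
position: [0.5144, -0.1964, 0.026]
eef_rot: [0.784, 0.621, 0.001, 0.002]
contact_force: [0.1, 0.5, -0.3]
width: 0.394
gripper_force: 0.0
```

carry_out --plan '[[[0, 0, 0, 0, 0, 0, 0.05], [0, 0, 0, 0, 0, 0, 0.05], [0, 0, 0, 0, 0, 0, 0.05], [0, 0, 0, 0, 0, 0, 0.05], [0, 0, 0, 0, 0, 0, 0.05], [0, 0, 0, 0, 0, -0.03, 0.05], [0, 0, 0, 0, 0, -0.05, 0.05], [0, 0, 0, 0, 0, -0.04, 0.05]]]'

```text
clock: 16.75
position: [0.5125, -0.1953, 0.1454]
eef_rot: [0.784, 0.62, -0.0, -0.0]
contact_force: [0.4, 0.1, 0.0]
width: 0.177
gripper_force: 24.9
```

carry_out --plan '[[[0, 0, -0.1428, 0, 0, 0, 0.05], [0, 0, -0.1428, 0, 0, 0, 0.05], [0, 0, -0.1428, 0, 0, 0, 0.05], [0, 0, -0.1428, 0, 0, 0, 0.05], [0, 0, -0.1428, 0, 0, 0, 0.05], [0, 0, -0.1428, 0, 0, 0, 0.05], [0, 0, -0.1428, 0, 0, 0, 0.05], [0, 0, -0.1428, 0, 0, 0, 0.05]]]'

```text
clock: 17.55
position: [0.5124, -0.1952, 0.1434]
eef_rot: [0.321, 0.947, 0.0, -0.001]
contact_force: [-0.8, -0.4, -0.8]
width: 0.173
gripper_force: 24.9
```

carry_out --plan '[[[0, 0, -0.1428, 0, 0, 0, 0.05], [0, 0, -0.1428, 0, 0, 0, 0.05], [0, 0, 0, -0.037, 0.0007, 0, 0.05], [0, 0, 0, -0.037, 0.0007, 0, 0.05], [0, 0, 0, -0.037, 0.0007, 0, 0.05], [0, 0, 0, -0.037, 0.0007, 0, 0.05], [0, 0, 0, 0, 0, 0, 0.05], [0, 0, 0, 0, 0, 0, 0.05]]]'

```text
clock: 18.35
position: [0.6512, -0.2468, 0.1427]
eef_rot: [0.186, 0.983, 0.0, -0.001]
contact_force: [-0.9, 0.3, -1.3]
width: 0.171
gripper_force: 24.9
```

```bash
python3 - <<'E'
from h import *
save('wrist','w3.png'); go(.6528,-.2478,.033,2.767)
E
```

```text
at [ 0.6507 -0.2466  0.143 ] psi 2.7669 turn -0.0 shift mm after turn [ -2.4  -0.4 110. ] before [ -2.4  -0.4 110. ] tilt 0.13 t 18.4
```

View pics/w3.png

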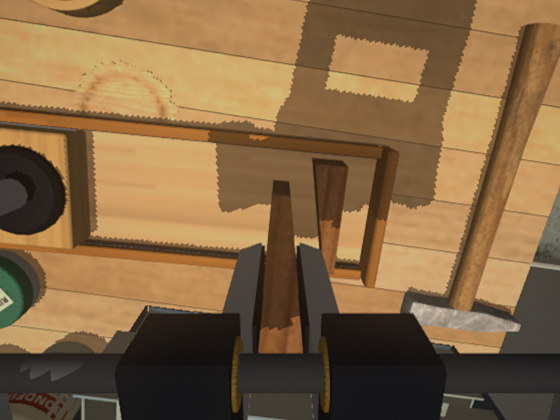

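carry_out --plan '[[[0, 0, 0, -0.002, 0, 0.04, 0.05], [0, 0, 0, 0, 0, 0.03, 0.05], [0, 0, 0, 0, 0, 0.02, 0.05], [0, 0, 0, 0, 0, 0.01, 0.05], [0, 0, 0, 0, 0, 0.006, 0.05], [0, 0, 0, 0, 0, 0.003, 0.05], [0, 0, 0, 0, 0, 0.002, 0.05], [0, 0, 0, 0, 0, 0, 0.05]]]'

```text
clock: 19.2
position: [0.6539, -0.248, 0.034]
eef_rot: [0.186, 0.982, -0.0, 0.001]
contact_force: [0.2, -0.4, -0.7]
width: 0.173
gripper_force: 24.9
```

```bash
python3 - <<'E'
from h import *
p,M,ps,o=pose();print(p,ps,o['contact_force'],o['wrist_torque'],o['width'])
E
```

```text
[ 0.65391631 -0.24804771  0.0340058 ] 2.766836573285474 [ 0.21703575 -0.35329636 -0.66910752] [ 0.00813374 -0.14430926  0.0484248 ] 0.17266428385812488
```

carry_out --plan '[[[0, 0, 0, 0, 0, 0.0015, 0.05], [0, 0, 0, 0, 0, 0, 0.05], [0, 0, 0, 0, 0, 0, 0.33], [0, 0, 0, 0, 0, 0, 0.33], [0, 0, 0, 0, 0, 0, 0.33], [0, 0, 0, 0, 0, -0.03, 0.33], [0, 0, 0, 0, 0, -0.05, 0.33], [0, 0, 0, 0, 0, -0.05, 0.33]]]'

```text
clock: 20.0
position: [0.6526, -0.2473, 0.1617]
eef_rot: [0.186, 0.982, 0.0, -0.001]
contact_force: [1.7, -0.5, -0.1]
width: 0.332
gripper_force: 0.0
```

carry_out --plan '[[[0, 0, 0.135, 0, 0, -0.04, 0.5], [0, 0, 0.135, 0, 0, 0, 0.5], [0, 0, 0.135, 0, 0, 0, 0.5], [0, 0, 0.135, 0, 0, 0, 0.5], [0, 0, 0.135, 0, 0, 0, 0.5], [0, 0, 0.135, 0, 0, 0, 0.5], [0, 0, 0.135, 0, 0, 0, 0.5], [0, 0, 0.135, 0, 0, 0, 0.5]]]'

```text
clock: 20.8
position: [0.6533, -0.2477, 0.2012]
eef_rot: [0.667, 0.745, -0.0, -0.0]
contact_force: [0.2, 0.3, -0.7]
width: 0.502
gripper_force: 0.0
```

carry_out --plan '[[[0, 0, 0.135, 0, 0, 0, 0.5], [0, 0, 0.135, 0, 0, 0, 0.5], [0, 0, 0, 0.033, -0.034, 0, 0.5], [0, 0, 0, 0.033, -0.034, 0, 0.5], [0, 0, 0, 0.033, -0.034, 0, 0.5], [0, 0, 0, 0.033, -0.034, 0, 0.5], [0, 0, 0, 0.033, -0.034, 0, 0.5], [0, 0, 0, 0.033, -0.034, 0, 0.5]]]'

```text
clock: 21.6
position: [0.4808, -0.0195, 0.2013]
eef_rot: [0.76, 0.65, 0.0, -0.0]
contact_force: [1.1, 0.3, 0.6]
width: 0.502
gripper_force: 0.0
```

carry_out --plan '[[[0, 0, 0, 0, 0, 0, 0.5], [0, 0, 0, 0, 0, 0, 0.5], [0, 0, 0, 0, 0, 0, 0.5], [0, 0, 0, 0, 0, 0, 0.5], [0, 0, 0, 0, 0, 0, 0.5], [0, 0, 0, 0, 0, 0, 0.5], [0, 0, 0, 0, 0, 0, 0.5], [0, 0, 0, 0, 0, 0, 0.5]]]'

```text
clock: 22.4
position: [0.4823, -0.021, 0.2015]
eef_rot: [0.759, 0.651, -0.0, -0.0]
contact_force: [-0.2, 0.5, 1.1]
width: 0.499
gripper_force: 0.0
```

```bash
python3 - <<'E'
from h import *
look(.481,-.0194)
E
```

```text
fit 0.05 [ 0.4811 -0.0188  1.3258]
fit 0.379 [ 0.4811 -0.014  -1.6705]
at [ 0.4822 -0.0209  0.2015] psi 1.4168 turn -0.003 shift mm after turn [  1.9  -1.5 177.5] before [  1.9  -1.5 177.5] tilt 0.0 t 22.5
```

carry_out --plan '[[[0, 0, -0.003, 0.002, -0.0015, 0.05, 0.45], [0, 0, 0, 0, 0, 0.05, 0.45], [0, 0, 0, 0, 0, 0.05, 0.45], [0, 0, 0, 0, 0, 0.018, 0.45], [0, 0, 0, 0, 0, 0.0095, 0.45], [0, 0, 0, 0, 0, 0, 0.45], [0, 0, 0, 0, 0, 0, 0.45], [0, 0, 0, 0, 0, 0, 0.05]]]'

```text
clock: 23.3
position: [0.4826, -0.019, 0.0259]
eef_rot: [0.758, 0.652, 0.001, 0.001]
contact_force: [1.1, -0.3, 0.3]
width: 0.399
gripper_force: 0.0
```

carry_out --plan '[[[0, 0, 0, 0, 0, 0, 0.05], [0, 0, 0, 0, 0, 0, 0.05], [0, 0, 0, 0, 0, 0, 0.05], [0, 0, 0, 0, 0, 0, 0.05], [0, 0, 0, 0, 0, 0, 0.05], [0, 0, 0, 0, 0, -0.03, 0.05], [0, 0, 0, 0, 0, -0.05, 0.05], [0, 0, 0, 0, 0, -0.04, 0.05]]]'

```text
clock: 24.1
position: [0.4808, -0.0186, 0.1456]
eef_rot: [0.758, 0.652, -0.0, -0.0]
contact_force: [1.9, -0.7, -0.1]
width: 0.18
gripper_force: 24.9
```

carry_out --plan '[[[0, 0, -0.1347, 0, 0, 0, 0.05], [0, 0, -0.1347, 0, 0, 0, 0.05], [0, 0, -0.1347, 0, 0, 0, 0.05], [0, 0, -0.1347, 0, 0, 0, 0.05], [0, 0, -0.1347, 0, 0, 0, 0.05], [0, 0, -0.1347, 0, 0, 0, 0.05], [0, 0, -0.1347, 0, 0, 0, 0.05], [0, 0, -0.1347, 0, 0, 0, 0.05]]]'

```text
clock: 24.9
position: [0.4806, -0.0185, 0.1435]
eef_rot: [0.314, 0.949, -0.0, -0.0]
contact_force: [-0.4, 0.6, -0.7]
width: 0.181
gripper_force: 24.9
```

carry_out --plan '[[[0, 0, -0.1347, 0, 0, 0, 0.05], [0, 0, -0.1347, 0, 0, 0, 0.05], [0, 0, 0, -0.0343, -0.0269, 0, 0.05], [0, 0, 0, -0.0343, -0.0269, 0, 0.05], [0, 0, 0, -0.0343, -0.0269, 0, 0.05], [0, 0, 0, -0.0343, -0.0269, 0, 0.05], [0, 0, 0, -0.0343, -0.0269, 0, 0.05], [0, 0, 0, -0.0343, -0.0269, 0, 0.05]]]'

```text
clock: 25.7
position: [0.6138, -0.2456, 0.1432]
eef_rot: [0.186, 0.982, 0.0, -0.001]
contact_force: [1.3, 0.2, 0.2]
width: 0.179
gripper_force: 24.9
```

carry_out --plan '[[[0, 0, 0, -0.0343, -0.0269, 0, 0.05], [0, 0, 0, 0, 0, 0, 0.05], [0, 0, 0, 0, 0, 0, 0.05], [0, 0, 0, 0, 0, 0, 0.05], [0, 0, 0, 0, 0, 0, 0.05], [0, 0, 0, 0, 0, 0, 0.05], [0, 0, 0, 0, 0, 0, 0.05], [0, 0, 0, 0, 0, 0, 0.05]]]'

```text
clock: 26.5
position: [0.6355, -0.2814, 0.1444]
eef_rot: [0.186, 0.983, -0.0, 0.0]
contact_force: [0.1, 0.1, 0.5]
width: 0.183
gripper_force: 24.9
```

```bash
python3 - <<'E'
from h import *
go(.6357,-.2817,.033,2.767)
E
```

```text
at [ 0.6355 -0.2814  0.1444] psi 2.7672 turn 0.0 shift mm after turn [ -0.3  -0.2 111.4] before [ -0.3  -0.2 111.4] tilt 0.02 t 26.5
```

carry_out --plan '[[[0, 0, 0, 0, 0, 0.04, 0.05], [0, 0, 0, 0, 0, 0.03, 0.05], [0, 0, 0, 0, 0, 0.02, 0.05], [0, 0, 0, 0, 0, 0.01, 0.05], [0, 0, 0, 0, 0, 0.006, 0.05], [0, 0, 0, 0, 0, 0.003, 0.05], [0, 0, 0, 0, 0, 0.0025, 0.05], [0, 0, 0, 0, 0, 0, 0.05]]]'

```text
clock: 27.3
position: [0.636, -0.2821, 0.0334]
eef_rot: [0.186, 0.982, -0.0, 0.001]
contact_force: [-0.2, -0.4, -0.8]
width: 0.183
gripper_force: 24.9
```

carry_out --plan '[[[0, 0, 0, 0, 0, 0, 0.05], [0, 0, 0, 0, 0, 0, 0.05], [0, 0, 0, 0, 0, 0, 0.33], [0, 0, 0, 0, 0, 0, 0.33], [0, 0, 0, 0, 0, 0, 0.33], [0, 0, 0, 0, 0, -0.03, 0.33], [0, 0, 0, 0, 0, -0.05, 0.33], [0, 0, 0, 0, 0, -0.05, 0.33]]]'

```text
clock: 28.1
position: [0.6348, -0.2813, 0.1631]
eef_rot: [0.186, 0.982, 0.0, -0.001]
contact_force: [1.3, -0.9, -0.2]
width: 0.331
gripper_force: 0.0
```

carry_out --plan '[[[0, 0, 0.1375, 0, 0, -0.04, 0.5], [0, 0, 0.1375, 0, 0, 0, 0.5], [0, 0, 0.1375, 0, 0, 0, 0.5], [0, 0, 0.1375, 0, 0, 0, 0.5], [0, 0, 0.1375, 0, 0, 0, 0.5], [0, 0, 0.1375, 0, 0, 0, 0.5], [0, 0, 0.1375, 0, 0, 0, 0.5], [0, 0, 0.1375, 0, 0, 0, 0.5]]]'

```text
clock: 28.9
position: [0.6355, -0.2818, 0.2027]
eef_rot: [0.674, 0.738, -0.0, 0.0]
contact_force: [-0.6, 0.4, -0.1]
width: 0.497
gripper_force: 0.0
```

carry_out --plan '[[[0, 0, 0.1375, 0, 0, 0, 0.5], [0, 0, 0.1375, 0, 0, 0, 0.5], [0, 0, 0.1375, 0, 0, 0, 0.5], [0, 0, 0.1375, 0, 0, 0, 0.5], [0, 0, 0, -0.0187, -0.0428, 0, 0.5], [0, 0, 0, -0.0187, -0.0428, 0, 0.5], [0, 0, 0, -0.0187, -0.0428, 0, 0.5], [0, 0, 0, -0.0187, -0.0428, 0, 0.5]]]'

```text
clock: 29.7
position: [0.4472, -0.2736, 0.2025]
eef_rot: [0.848, 0.53, -0.0, 0.0]
contact_force: [-0.3, -1.3, 0.9]
width: 0.498
gripper_force: 0.0
```

carry_out --plan '[[[0, 0, 0, -0.0187, -0.0428, 0, 0.5], [0, 0, 0, -0.0187, -0.0428, 0, 0.5], [0, 0, 0, 0, 0, 0, 0.5], [0, 0, 0, 0, 0, 0, 0.5], [0, 0, 0, 0, 0, 0, 0.5], [0, 0, 0, 0, 0, 0, 0.5], [0, 0, 0, 0, 0, 0, 0.5], [0, 0, 0, 0, 0, 0, 0.5]]]'

```text
clock: 30.5
position: [0.3561, -0.2699, 0.2025]
eef_rot: [0.848, 0.53, -0.0, -0.0]
contact_force: [-0.0, -0.1, 0.7]
width: 0.501
gripper_force: 0.0
```

```bash
python3 - <<'E'
from h import *
look(.356,-.27)
E
```

```text
fit 0.045 [ 0.3567 -0.2685 -2.1271]
fit 0.405 [ 0.3554 -0.271   0.9108]
at [ 0.3559 -0.2699  0.2025] psi 1.1174 turn 0.009 shift mm after turn [1.600e+00 1.000e-01 1.785e+02] before [1.600e+00 1.000e-01 1.785e+02] tilt 0.02 t 30.6
```

carry_out --plan '[[[0, 0, 0.009, 0.0016, 0, 0.05, 0.45], [0, 0, 0, 0, 0, 0.05, 0.45], [0, 0, 0, 0, 0, 0.05, 0.45], [0, 0, 0, 0, 0, 0.018, 0.45], [0, 0, 0, 0, 0, 0.0105, 0.45], [0, 0, 0, 0, 0, 0, 0.45], [0, 0, 0, 0, 0, 0, 0.45], [0, 0, 0, 0, 0, 0, 0.05]]]'

```text
clock: 31.4
position: [0.3573, -0.2698, 0.0258]
eef_rot: [0.85, 0.526, 0.0, 0.002]
contact_force: [0.3, 0.1, -0.6]
width: 0.4
gripper_force: 0.0
```

carry_out --plan '[[[0, 0, 0, 0, 0, 0, 0.05], [0, 0, 0, 0, 0, 0, 0.05], [0, 0, 0, 0, 0, 0, 0.05], [0, 0, 0, 0, 0, 0, 0.05], [0, 0, 0, 0, 0, 0, 0.05], [0, 0, 0, 0, 0, -0.03, 0.05], [0, 0, 0, 0, 0, -0.05, 0.05], [0, 0, 0, 0, 0, -0.04, 0.05]]]'

```text
clock: 32.2
position: [0.356, -0.2683, 0.1456]
eef_rot: [0.851, 0.526, 0.0, -0.0]
contact_force: [0.9, -0.8, -0.4]
width: 0.173
gripper_force: 24.9
```

carry_out --plan '[[[0, 0, -0.1382, 0, 0, 0, 0.05], [0, 0, -0.1382, 0, 0, 0, 0.05], [0, 0, -0.1382, 0, 0, 0, 0.05], [0, 0, -0.1382, 0, 0, 0, 0.05], [0, 0, -0.1382, 0, 0, 0, 0.05], [0, 0, -0.1382, 0, 0, 0, 0.05], [0, 0, -0.1382, 0, 0, 0, 0.05], [0, 0, -0.1382, 0, 0, 0, 0.05]]]'

```text
clock: 33.0
position: [0.356, -0.2682, 0.1436]
eef_rot: [0.445, 0.895, 0.0, -0.0]
contact_force: [0.4, 0.4, -0.3]
width: 0.175
gripper_force: 24.9
```

carry_out --plan '[[[0, 0, -0.1382, 0, 0, 0, 0.05], [0, 0, -0.1382, 0, 0, 0, 0.05], [0, 0, -0.1382, 0, 0, 0, 0.05], [0, 0, -0.1382, 0, 0, 0, 0.05], [0, 0, 0, -0.0435, 0.0087, 0, 0.05], [0, 0, 0, -0.0435, 0.0087, 0, 0.05], [0, 0, 0, -0.0435, 0.0087, 0, 0.05], [0, 0, 0, -0.0435, 0.0087, 0, 0.05]]]'

```text
clock: 33.8
position: [0.5323, -0.2998, 0.1433]
eef_rot: [0.187, 0.982, 0.0, -0.001]
contact_force: [-1.1, -0.7, -0.3]
width: 0.171
gripper_force: 24.9
```

carry_out --plan '[[[0, 0, 0, -0.0435, 0.0087, 0, 0.05], [0, 0, 0, -0.0435, 0.0087, 0, 0.05], [0, 0, 0, 0, 0, 0, 0.05], [0, 0, 0, 0, 0, 0, 0.05], [0, 0, 0, 0, 0, 0, 0.05], [0, 0, 0, 0, 0, 0, 0.05], [0, 0, 0, 0, 0, 0, 0.05], [0, 0, 0, 0, 0, 0, 0.05]]]'

```text
clock: 34.6
position: [0.6177, -0.3158, 0.1447]
eef_rot: [0.187, 0.982, -0.0, 0.0]
contact_force: [-0.2, -0.7, 0.2]
width: 0.171
gripper_force: 24.9
```

```bash
python3 - <<'E'
from h import *
go(.6186,-.3156,.033,2.767)
E
```

```text
at [ 0.6177 -0.3158  0.1447] psi 2.7657 turn -0.001 shift mm after turn [ -0.7   0.5 111.7] before [ -0.7   0.5 111.7] tilt 0.03 t 34.6
```

carry_out --plan '[[[0, 0, 0, 0, 0, 0.04, 0.05], [0, 0, 0, 0, 0, 0.03, 0.05], [0, 0, 0, 0, 0, 0.02, 0.05], [0, 0, 0, 0, 0, 0.01, 0.05], [0, 0, 0, 0, 0, 0.006, 0.05], [0, 0, 0, 0, 0, 0.003, 0.05], [0, 0, 0, 0, 0, 0.0025, 0.05], [0, 0, 0, 0, 0, 0, 0.05]]]'

```text
clock: 35.4
position: [0.6187, -0.316, 0.0335]
eef_rot: [0.187, 0.982, -0.0, 0.001]
contact_force: [0.1, 0.6, -1.2]
width: 0.173
gripper_force: 24.9
```

carry_out --plan '[[[0, 0, 0, 0, 0, 0, 0.05], [0, 0, 0, 0, 0, 0, 0.05], [0, 0, 0, 0, 0, 0, 0.33], [0, 0, 0, 0, 0, 0, 0.33], [0, 0, 0, 0, 0, 0, 0.33], [0, 0, 0, 0, 0, -0.03, 0.33], [0, 0, 0, 0, 0, -0.05, 0.33], [0, 0, 0, 0, 0, -0.05, 0.33]]]'

```text
clock: 36.2
position: [0.6175, -0.3152, 0.1631]
eef_rot: [0.187, 0.982, 0.001, -0.001]
contact_force: [0.1, -0.1, 0.7]
width: 0.331
gripper_force: 0.0
```

carry_out --plan '[[[0, 0, 0.1382, 0, 0, -0.04, 0.5], [0, 0, 0.1382, 0, 0, 0, 0.5], [0, 0, 0.1382, 0, 0, 0, 0.5], [0, 0, 0.1382, 0, 0, 0, 0.5], [0, 0, 0.1382, 0, 0, 0, 0.5], [0, 0, 0.1382, 0, 0, 0, 0.5], [0, 0, 0.1382, 0, 0, 0, 0.5], [0, 0, 0.1382, 0, 0, 0, 0.5]]]'

```text
clock: 37.0
position: [0.6182, -0.3156, 0.2027]
eef_rot: [0.677, 0.736, 0.0, -0.0]
contact_force: [0.4, -0.2, -0.0]
width: 0.5
gripper_force: 0.0
```

carry_out --plan '[[[0, 0, 0.1382, 0, 0, 0, 0.5], [0, 0, 0.1382, 0, 0, 0, 0.5], [0, 0, 0, 0.022, -0.0392, 0, 0.5], [0, 0, 0, 0.022, -0.0392, 0, 0.5], [0, 0, 0, 0.022, -0.0392, 0, 0.5], [0, 0, 0, 0.022, -0.0392, 0, 0.5], [0, 0, 0, 0.022, -0.0392, 0, 0.5], [0, 0, 0, 0.022, -0.0392, 0, 0.5]]]'

```text
clock: 37.8
position: [0.4102, -0.1412, 0.2025]
eef_rot: [0.77, 0.638, 0.0, 0.0]
contact_force: [1.0, 0.9, -0.2]
width: 0.5
gripper_force: 0.0
```

carry_out --plan '[[[0, 0, 0, 0, 0, 0, 0.5], [0, 0, 0, 0, 0, 0, 0.5], [0, 0, 0, 0, 0, 0, 0.5], [0, 0, 0, 0, 0, 0, 0.5], [0, 0, 0, 0, 0, 0, 0.5], [0, 0, 0, 0, 0, 0, 0.5], [0, 0, 0, 0, 0, 0, 0.5], [0, 0, 0, 0, 0, 0, 0.5]]]'

```text
clock: 38.6
position: [0.4117, -0.1424, 0.2026]
eef_rot: [0.77, 0.638, -0.0, -0.0]
contact_force: [-0.8, -0.5, -0.8]
width: 0.495
gripper_force: 0.0
```

```bash
python3 - <<'E'
from h import *
look(.412,-.142)
E
```

```text
fit 0.065 [ 0.4117 -0.1429  1.2982]
fit 0.397 [ 0.4127 -0.1356 -1.6818]
at [ 0.4116 -0.1423  0.2026] psi 1.3842 turn -0.008 shift mm after turn [ -0.5   0.2 178.6] before [ -0.5   0.2 178.6] tilt 0.01 t 38.7
```

carry_out --plan '[[[0, 0, -0.008, 0, 0, 0.05, 0.45], [0, 0, 0, 0, 0, 0.05, 0.45], [0, 0, 0, 0, 0, 0.05, 0.45], [0, 0, 0, 0, 0, 0.018, 0.45], [0, 0, 0, 0, 0, 0.0105, 0.45], [0, 0, 0, 0, 0, 0, 0.45], [0, 0, 0, 0, 0, 0, 0.45], [0, 0, 0, 0, 0, 0, 0.05]]]'

```text
clock: 39.5
position: [0.4129, -0.1432, 0.0258]
eef_rot: [0.767, 0.641, 0.001, 0.002]
contact_force: [-0.6, 0.3, 0.5]
width: 0.4
gripper_force: 0.0
```

carry_out --plan '[[[0, 0, 0, 0, 0, 0, 0.05], [0, 0, 0, 0, 0, 0, 0.05], [0, 0, 0, 0, 0, 0, 0.05], [0, 0, 0, 0, 0, 0, 0.05], [0, 0, 0, 0, 0, 0, 0.05], [0, 0, 0, 0, 0, -0.03, 0.05], [0, 0, 0, 0, 0, -0.05, 0.05], [0, 0, 0, 0, 0, -0.04, 0.05]]]'

```text
clock: 40.3
position: [0.4114, -0.1422, 0.1457]
eef_rot: [0.767, 0.641, -0.0, -0.0]
contact_force: [0.8, -0.8, -0.6]
width: 0.181
gripper_force: 24.9
```

carry_out --plan '[[[0, 0, -0.1375, 0, 0, 0, 0.05], [0, 0, -0.1375, 0, 0, 0, 0.05], [0, 0, -0.1375, 0, 0, 0, 0.05], [0, 0, -0.1375, 0, 0, 0, 0.05], [0, 0, -0.1375, 0, 0, 0, 0.05], [0, 0, -0.1375, 0, 0, 0, 0.05], [0, 0, -0.1375, 0, 0, 0, 0.05], [0, 0, -0.1375, 0, 0, 0, 0.05]]]'

```text
clock: 41.1
position: [0.4113, -0.1421, 0.1437]
eef_rot: [0.316, 0.949, 0.0, -0.0]
contact_force: [0.1, 1.2, -0.2]
width: 0.176
gripper_force: 24.9
```

carry_out --plan '[[[0, 0, -0.1375, 0, 0, 0, 0.05], [0, 0, -0.1375, 0, 0, 0, 0.05], [0, 0, 0, -0.036, -0.0176, 0, 0.05], [0, 0, 0, -0.036, -0.0176, 0, 0.05], [0, 0, 0, -0.036, -0.0176, 0, 0.05], [0, 0, 0, -0.036, -0.0176, 0, 0.05], [0, 0, 0, -0.036, -0.0176, 0, 0.05], [0, 0, 0, -0.036, -0.0176, 0, 0.05]]]'

```text
clock: 41.9
position: [0.5747, -0.3206, 0.1432]
eef_rot: [0.186, 0.983, 0.0, -0.001]
contact_force: [-0.8, 0.4, 0.2]
width: 0.176
gripper_force: 24.9
```

carry_out --plan '[[[0, 0, 0, -0.036, -0.0176, 0, 0.05], [0, 0, 0, 0, 0, 0, 0.05], [0, 0, 0, 0, 0, 0, 0.05], [0, 0, 0, 0, 0, 0, 0.05], [0, 0, 0, 0, 0, 0, 0.05], [0, 0, 0, 0, 0, 0, 0.05], [0, 0, 0, 0, 0, 0, 0.05], [0, 0, 0, 0, 0, 0, 0.05]]]'

```text
clock: 42.7
position: [0.601, -0.3489, 0.1445]
eef_rot: [0.186, 0.983, -0.0, 0.0]
contact_force: [0.1, 0.4, -0.1]
width: 0.181
gripper_force: 24.9
```

```bash
python3 - <<'E'
from h import *
go(.6014,-.3495,.033,2.767); save('wrist','w4.png')
E
```

```text
at [ 0.601  -0.3489  0.1445] psi 2.7674 turn 0.0 shift mm after turn [ -0.6  -0.4 111.5] before [ -0.6  -0.4 111.5] tilt 0.02 t 42.7
```

View pics/w4.png

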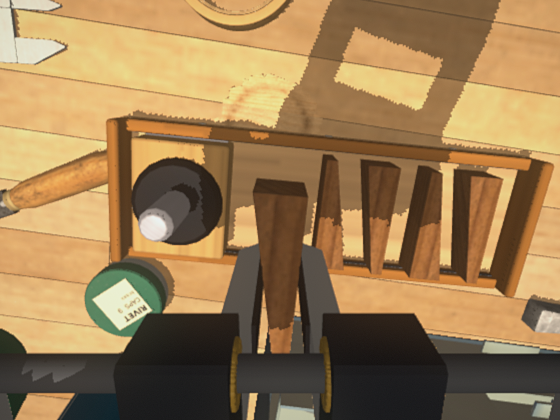

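carry_out --plan '[[[0, 0, 0, 0, 0, 0.04, 0.05], [0, 0, 0, 0, 0, 0.03, 0.05], [0, 0, 0, 0, 0, 0.02, 0.05], [0, 0, 0, 0, 0, 0.01, 0.05], [0, 0, 0, 0, 0, 0.006, 0.05], [0, 0, 0, 0, 0, 0.003, 0.05], [0, 0, 0, 0, 0, 0.0025, 0.05], [0, 0, 0, 0, 0, 0, 0.05]]]'

```text
clock: 43.55
position: [0.6015, -0.3495, 0.0334]
eef_rot: [0.186, 0.983, -0.0, 0.001]
contact_force: [0.4, -0.0, 0.5]
width: 0.18
gripper_force: 24.9
```

carry_out --plan '[[[0, 0, 0, 0, 0, 0, 0.05], [0, 0, 0, 0, 0, 0, 0.05], [0, 0, 0, 0, 0, 0, 0.33], [0, 0, 0, 0, 0, 0, 0.33], [0, 0, 0, 0, 0, 0, 0.33], [0, 0, 0, 0, 0, -0.03, 0.33], [0, 0, 0, 0, 0, -0.05, 0.33], [0, 0, 0, 0, 0, -0.05, 0.33]]]'

```text
clock: 44.35
position: [0.6004, -0.3486, 0.1631]
eef_rot: [0.186, 0.983, 0.001, -0.001]
contact_force: [0.6, -1.3, 1.0]
width: 0.331
gripper_force: 0.0
```

carry_out --plan '[[[0, 0, 0.094, 0, 0, 0, 0.6], [0, 0, 0, 0, -0.0375, 0, 0.6], [0, 0, 0, 0, -0.0375, 0, 0.6], [0, 0, 0, 0, 0, 0, 0.6], [0, 0, 0, 0, 0, 0, 0.6], [0, 0, 0, 0, 0, 0, 0.6], [0, 0, 0, 0, 0, 0, 0.6], [0, 0, 0, 0, 0, 0, 0.6]]]'

```text
clock: 45.15
position: [0.5678, -0.4152, 0.1626]
eef_rot: [0.231, 0.973, 0.0, -0.0]
contact_force: [0.4, -0.4, -0.1]
width: 0.601
gripper_force: 0.0
```

```bash
python3 - <<'E'
from h import *
go(.5672,-.4166,.075,2.673)
E
```

```text
at [ 0.5678 -0.4152  0.1626] psi 2.6745 turn 0.001 shift mm after turn [-0.2 -1.5 87.6] before [-0.2 -1.5 87.6] tilt 0.01 t 45.1
```

carry_out --plan '[[[0, 0, 0, 0, -0.0015, 0.04, 0.6], [0, 0, 0, 0, 0, 0.03, 0.6], [0, 0, 0, 0, 0, 0.0175, 0.6], [0, 0, 0, 0, 0, 0, 0.1], [0, 0, 0, 0, 0, 0, 0.1], [0, 0, 0, 0, 0, 0, 0.1], [0, 0, 0, 0, 0, 0, 0.1], [0, 0, 0, 0, 0, 0, 0.1]]]' --force 35

```text
clock: 45.95
position: [0.5674, -0.4179, 0.0768]
eef_rot: [0.232, 0.973, -0.0, 0.001]
contact_force: [0.3, 0.9, 3.6]
width: 0.224
gripper_force: 35.0
```

carry_out --plan '[[[0, 0, 0, 0, 0, 0, 0.1], [0, 0, 0, 0, 0, 0, 0.1], [0, 0, 0, 0, 0, 0, 0.1], [0, 0, 0, 0, 0.005, 0, 0.1], [0, 0, 0, 0, 0.01, 0, 0.1], [0, 0, 0, 0, 0.01, 0, 0.1], [0, 0, 0, 0, 0.01, 0, 0.1], [0, 0, 0, 0, 0.01, 0, 0.1]]]'

```text
clock: 46.75
position: [0.5876, -0.3784, 0.0768]
eef_rot: [0.232, 0.973, -0.001, 0.001]
contact_force: [-1.1, -2.1, 5.3]
width: 0.23
gripper_force: 35.0
```

carry_out --plan '[[[0, 0, 0, 0, 0.01, 0, 0.1], [0, 0, 0, 0, 0.01, 0, 0.1], [0, 0, 0, 0, 0.01, 0, 0.1], [0, 0, 0, 0, 0.01, 0, 0.1], [0, 0, 0, 0, 0.01, 0, 0.1], [0, 0, 0, 0, 0.01, 0, 0.1], [0, 0, 0, 0, 0.01, 0, 0.1], [0, 0, 0, 0, 0.005, 0, 0.1]]]'

```text
clock: 47.55
position: [0.6219, -0.3112, 0.0768]
eef_rot: [0.232, 0.973, -0.001, 0.002]
contact_force: [0.5, -3.6, 5.3]
width: 0.225
gripper_force: 35.0
```

```bash
python3 - <<'E'
from h import *
p,M,ps,o=pose(); print(p,ps,o['contact_force'],o['width'],o['gripper_force']); b=np.array([.6863,-.182]); x=np.array([-.4508,-.8926])
print('follower',(p[:2]-b)@x-.035,'lat',(p[:2]-b)@[.8926,-.4508]); save('top','t2.png',(220,70,460,250),3)
E
```

```text
[ 0.62193762 -0.31121689  0.076829  ] 2.6736181123085068 [ 0.45020957 -3.64543305  5.33117422] 0.22539379592219547 35.0035035610199
follower 0.1093535577923326 lat 0.0008011180491779517
```

View pics/t2.png

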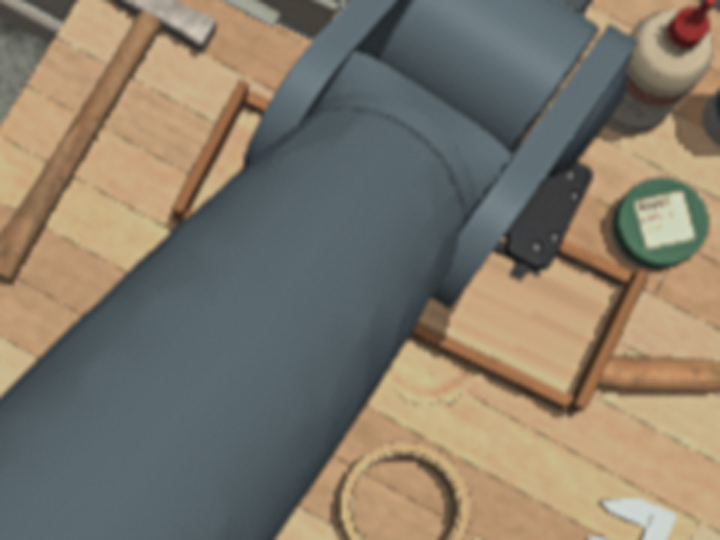

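The arm hides the tray. The follower is at about 109 mm with little force, so I'll push on slowly.

carry_out --plan '[[[0, 0, 0, 0, 0.003, 0, 0.1], [0, 0, 0, 0, 0.003, 0, 0.1], [0, 0, 0, 0, 0.003, 0, 0.1], [0, 0, 0, 0, 0.003, 0, 0.1], [0, 0, 0, 0, 0.003, 0, 0.1], [0, 0, 0, 0, 0.002, 0, 0.1], [0, 0, 0, 0, 0, 0, 0.1], [0, 0, 0, 0, 0, 0, 0.1]]]'

```text
clock: 48.4
position: [0.6295, -0.2965, 0.0768]
eef_rot: [0.232, 0.973, -0.001, 0.002]
contact_force: [1.2, -2.2, 5.1]
width: 0.226
gripper_force: 35.0
```

```bash
cat > f.py <<'E'
from h import *
p,M,ps,o=pose(); b=np.array([.6863,-.182]); x=np.array([-.4508,-.8926])
print(p,o['contact_force'],o['wrist_torque'],'follower',(p[:2]-b)@x-.035,'lat',(p[:2]-b)@[.8926,-.4508])
E
python3 f.py
```

```text
[ 0.62948138 -0.29649537  0.07683645] [ 1.22978273 -2.20058738  5.07728742] [-0.35751159 -0.26521345 -0.0019586 ] follower 0.09281240204373273 lat 0.0008982166892341323
```

carry_out --plan '[[[0, 0, 0, 0, 0.002, 0, 0.1], [0, 0, 0, 0, 0.002, 0, 0.1], [0, 0, 0, 0, 0.001, 0, 0.1], [0, 0, 0, 0, 0.001, 0, 0.1], [0, 0, 0, 0, 0.001, 0, 0.1], [0, 0, 0, 0, 0, 0, 0.1], [0, 0, 0, 0, 0, 0, 0.1], [0, 0, 0, 0, 0, 0, 0.1]]]'

```text
clock: 49.2
position: [0.6309, -0.2938, 0.0768]
eef_rot: [0.232, 0.973, -0.004, 0.001]
contact_force: [-5.3, -13.2, 5.3]
width: 0.223
gripper_force: 35.0
```

```bash
python3 f.py
```

```text
[ 0.63086234 -0.2938445   0.07684065] [ -5.32207096 -13.15050794   5.32764405] [-1.86688249  0.6982997   0.00402445] follower 0.08982370252115353 lat 0.0009358459444418262
```

carry_out --plan '[[[0, 0, 0, 0, 0.001, 0, 0.1], [0, 0, 0, 0, 0.001, 0, 0.1], [0, 0, 0, 0, 0.001, 0, 0.1], [0, 0, 0, 0, 0.001, 0, 0.1], [0, 0, 0, 0, 0, 0, 0.1], [0, 0, 0, 0, 0, 0, 0.1], [0, 0, 0, 0, 0, 0, 0.1], [0, 0, 0, 0, 0, 0, 0.1]]]'

```text
clock: 50.0
position: [0.631, -0.2936, 0.0768]
eef_rot: [0.232, 0.973, -0.007, 0.0]
contact_force: [-11.5, -23.0, 4.0]
width: 0.23
gripper_force: 35.1
```

```bash
python3 f.py
```

```text
[ 0.63103719 -0.29360372  0.07683121] [-11.53276309 -23.01295735   4.04297797] [-3.36553986  1.68391878  0.04893294] follower 0.08952995212549716 lat 0.0009833739328292362
```

carry_out --plan '[[[0, 0, 0, 0, -0.003, 0, 0.1], [0, 0, 0, 0, -0.003, 0, 0.1], [0, 0, 0, 0, -0.001, 0, 0.1], [0, 0, 0, 0, 0, 0, 0.5], [0, 0, 0, 0, 0, 0, 0.5], [0, 0, 0, 0, 0, 0, 0.5], [0, 0, 0, 0, 0, -0.03, 0.5], [0, 0, 0, 0, 0, -0.05, 0.5]]]' --force 20

```text
clock: 50.8
position: [0.6275, -0.2889, 0.1503]
eef_rot: [0.232, 0.973, 0.002, -0.005]
contact_force: [0.9, 0.6, -0.0]
width: 0.499
gripper_force: 0.0
```

carry_out --plan '[[[0, 0, 0, 0, 0, -0.05, 0.35], [0, 0, 0, 0.034, -0.03, 0, 0.35], [0, 0, 0, 0.034, -0.03, 0, 0.35], [0, 0, 0, 0.034, -0.03, 0, 0.35], [0, 0, 0, 0.034, -0.03, 0, 0.35], [0, 0, 0, 0.034, -0.03, 0, 0.35], [0, 0, 0, 0, 0, 0, 0.35], [0, 0, 0, 0, 0, 0, 0.35]]]'

```text
clock: 51.6
position: [0.4104, -0.3484, 0.2048]
eef_rot: [0.233, 0.973, 0.0, -0.0]
contact_force: [0.7, 0.2, 1.0]
width: 0.354
gripper_force: 0.0
```

```bash
cat > tp.py <<'E'
from h import *
def tape(z=.0125):
    cal=vision.get_calibration('wrist'); vision.grab_frame('wrist')
    for d in models.masks_of('tape_roll','wrist'):
        m=d['pixels']; h=cv2.convexHull(np.c_[np.where(m)[1],np.where(m)[0]].astype(np.float32))
        # fit the silhouette of the cylinder
        mk=np.zeros((1680,2240),np.uint8); cv2.fillPoly(mk,[((h+.5)*4).astype(np.int32)],1); mk=mk.astype(bool)
        t=np.arange(0,6.28,.1)
        def f(q):
            V=[[q[0]+.045*np.cos(a),q[1]+.045*np.sin(a),zz] for a in t for zz in(z-.0125,z+.0125)]
            s=sil('wrist',V,cal).astype(bool); return 1-(s&mk).sum()/(s|mk).sum()
        c=onz('wrist',*h[:,0].mean(0),z,cal)[:2]
        b=minimize(f,c,method='Nelder-Mead',options=dict(initial_simplex=[c,c+[.01,0],c+[0,.01]],maxfev=80))
        print('tape',round(d['confidence'],2),np.round(d['extent']),b.x.round(4),round(b.fun,3)); return b.x
E
python3 - <<'E'
from tp import *
c=tape(); g=c+.041*np.array([-.4508,-.8926]); go(g[0],g[1],.031,2.673)
vision.grab_frame('top'); cal=vision.get_calibration('top')
print([(d['confidence'],onz('top',d['point'][1],d['point'][0],0,cal).round(3)) for d in models.tip_of('tape_roll','top')])
E
```

```text
tape 0.94 [322. 185.  97.  97.] [ 0.4284 -0.3121] 0.015
at [ 0.4116 -0.3482  0.2051] psi 2.6742 turn 0.001 shift mm after turn [  1.2  -1.2 174.1] before [  1.2  -1.2 174.1] tilt 0.02 t 51.7
[]
```

carry_out --plan '[[[0, 0, 0, 0.001, -0.001, 0.05, 0.35], [0, 0, 0, 0, 0, 0.05, 0.35], [0, 0, 0, 0, 0, 0.04, 0.35], [0, 0, 0, 0, 0, 0.02, 0.35], [0, 0, 0, 0, 0, 0.01, 0.35], [0, 0, 0, 0, 0, 0.004, 0.35], [0, 0, 0, 0, 0, 0, 0.35], [0, 0, 0, 0, 0, 0, 0.35]]]'

```text
clock: 52.6
position: [0.4104, -0.3501, 0.0327]
eef_rot: [0.232, 0.973, -0.001, 0.001]
contact_force: [0.7, -0.4, 0.1]
width: 0.347
gripper_force: 0.0
```

carry_out --plan '[[[0, 0, 0, 0, 0, 0, 0.02], [0, 0, 0, 0, 0, 0, 0.02], [0, 0, 0, 0, 0, 0, 0.02], [0, 0, 0, 0, 0, 0, 0.02], [0, 0, 0, 0, 0, 0, 0.02], [0, 0, 0, 0, 0, 0, 0.02], [0, 0, 0, 0, 0, 0, 0.02], [0, 0, 0, 0, 0, 0, 0.02]]]'

```text
clock: 53.4
position: [0.4096, -0.3494, 0.0315]
eef_rot: [0.232, 0.973, -0.0, 0.0]
contact_force: [0.1, -0.2, 3.1]
width: 0.079
gripper_force: 21.4
```

```bash
python3 - <<'E'
from tp import *
p,M,ps,o=pose(); print(p,ps,o['width'],o['gripper_force'],o['contact_force']); c=tape()
d=c-p[:2]; print('tape rel tcp in tool', [np.cos(ps)*d[0]+np.sin(ps)*d[1],np.sin(ps)*d[0]-np.cos(ps)*d[1]])
E
```

```text
[ 0.40964581 -0.34944137  0.03147985] 2.6732628048836005 0.07888461492375774 21.432815187035885 [ 0.05852025 -0.15945907  3.14249963]
tape 0.67 [363. 251. 188. 170.] [ 0.4263 -0.3113] 0.081
tape rel tcp in tool [np.float64(0.0023108485997563252), np.float64(0.04155280293242585)]
```

carry_out --plan '[[[0, 0, 0, 0, 0, -0.01, 0.02], [0, 0, 0, 0, 0, -0.03, 0.02], [0, 0, 0, 0, 0, -0.05, 0.02], [0, 0, 0, 0, 0, -0.05, 0.02], [0, 0, 0, -0.0247, 0.0152, 0, 0.02], [0, 0, 0, -0.0247, 0.0152, 0, 0.02], [0, 0, 0, -0.0247, 0.0152, 0, 0.02], [0, 0, 0, -0.0247, 0.0152, 0, 0.02]]]'

```text
clock: 54.3
position: [0.5258, -0.3389, 0.1712]
eef_rot: [0.232, 0.973, 0.0, -0.0]
contact_force: [0.0, -0.1, -0.1]
width: 0.079
gripper_force: 21.3
```

carry_out --plan '[[[0, 0, 0, -0.0247, 0.0152, 0, 0.02], [0, 0, 0, -0.0247, 0.0152, 0, 0.02], [0, 0, 0, -0.0247, 0.0152, 0, 0.02], [0, 0, 0, 0, 0, 0, 0.02], [0, 0, 0, 0, 0, 0, 0.02], [0, 0, 0, 0, 0, 0, 0.02], [0, 0, 0, 0, 0, 0, 0.02], [0, 0, 0, 0, 0, 0, 0.02]]]'

```text
clock: 55.1
position: [0.611, -0.3325, 0.1714]
eef_rot: [0.232, 0.973, 0.0, -0.0]
contact_force: [-0.3, -0.1, -0.4]
width: 0.082
gripper_force: 21.3
```

```bash
python3 - <<'E'
from tp import *
go(.6132,-.3311,.071,2.673); p,M,ps,o=pose(); print(o['width'])
cal=vision.get_calibration('wrist'); save('wrist','w5.png')
s=np.array([.6310,-.2936]); print('post top px',proj('wrist',[*s,.097],cal),'boss px',proj('wrist',[*s,.048],cal),'tape top c px', proj('wrist',[s[0],s[1],p[2]-.031+.025],cal))
E
```

```text
at [ 0.611  -0.3325  0.1714] psi 2.6724 turn -0.001 shift mm after turn [ -1.3   2.2 100.4] before [ -1.3   2.2 100.4] tilt 0.01 t 55.1
0.08186495879853492
post top px [344.7645068  225.56494907] boss px [334.46770068 204.84006379] tape top c px [367.99654997 272.32521866]
```

View pics/w5.png

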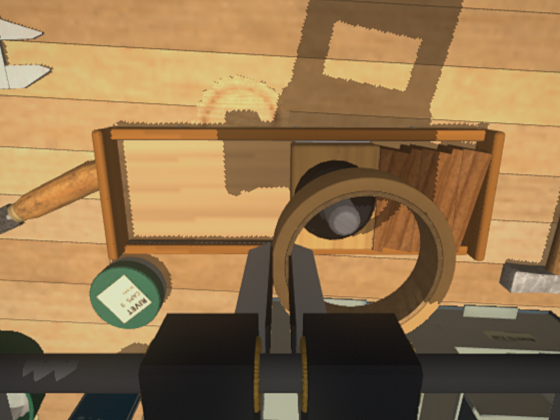

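Wedges packed at (430,200), follower snug against them; the tape is above the post, whose top is near (344,221). I'll measure both finely.

```bash
python3 - <<'E'
from tp import *
cal=vision.get_calibration('wrist'); im=cv2.imread('pics/w5.png'); c=im[195:245,318:374]
cv2.imwrite('pics/w5c.png',cv2.resize(c,None,fx=10,fy=10,interpolation=cv2.INTER_CUBIC))
p,M,ps,o=pose()
c=tape(p[2]-.031+.0125); d=c-p[:2]; print('rel',np.cos(ps)*d[0]+np.sin(ps)*d[1],np.sin(ps)*d[0]-np.cos(ps)*d[1])
E
```

```text
tape 0.89 [364. 251. 185. 166.] [ 0.6274 -0.2945] 0.093
rel 0.0026706426290901003 0.041222254414642764
```

View pics/w5c.png

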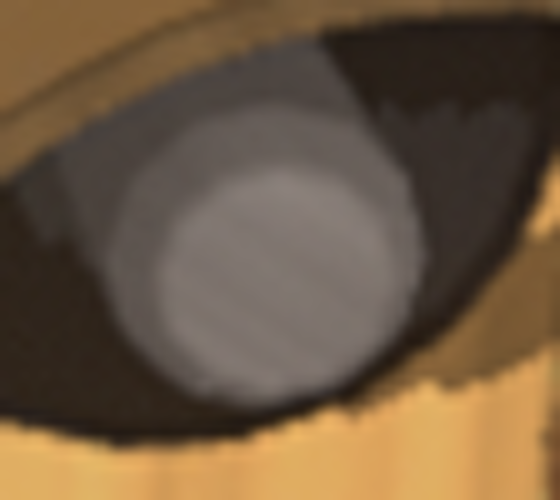

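carry_out --plan '[[[0, 0, 0, 0, 0.003, 0, 0.02], [0, 0, 0, 0, 0, 0.02, 0.02], [0, 0, 0, 0, 0, 0.025, 0.02], [0, 0, 0, 0, 0, 0.02, 0.02], [0, 0, 0, 0, 0, 0.012, 0.02], [0, 0, 0, 0, 0, 0.008, 0.02], [0, 0, 0, 0, 0, 0, 0.02], [0, 0, 0, 0, 0, 0, 0.02]]]'

```text
clock: 56.05
position: [0.6137, -0.3299, 0.0872]
eef_rot: [0.232, 0.973, -0.0, 0.001]
contact_force: [-0.3, -0.2, -0.1]
width: 0.075
gripper_force: 21.3
```

carry_out --plan '[[[0, 0, 0, 0, 0, 0.004, 0.02], [0, 0, 0, 0, 0, 0.003, 0.02], [0, 0, 0, 0, 0, 0.002, 0.02], [0, 0, 0, 0, 0, 0.002, 0.02], [0, 0, 0, 0, 0, 0.001, 0.02], [0, 0, 0, 0, 0, 0.001, 0.02], [0, 0, 0, 0, 0, 0, 0.02], [0, 0, 0, 0, 0, 0, 0.02]]]'

```text
clock: 56.85
position: [0.6132, -0.3296, 0.0733]
eef_rot: [0.232, 0.973, -0.0, 0.0]
contact_force: [-0.1, -0.3, -1.3]
width: 0.078
gripper_force: 21.3
```

```bash
python3 - <<'E'
from h import *
go(.6122,-.3298,.071,2.673); p,M,ps,o=pose(); print(o['contact_force'],o['wrist_torque'],o['width'])
E
```

```text
at [ 0.6132 -0.3296  0.0733] psi 2.6732 turn 0.0 shift mm after turn [ 0.8 -0.6  2.3] before [ 0.8 -0.6  2.3] tilt 0.01 t 56.9
[-0.11313894 -0.28296453 -1.31733524] [ 0.0113548  -0.1240337   0.00101529] 0.07758971722937444
```

carry_out --plan '[[[0, 0, 0, 0, 0, 0.001, 0.02], [0, 0, 0, 0, 0, 0.001, 0.02], [0, 0, 0, 0, 0, 0, 0.02], [0, 0, 0, 0, 0, 0, 0.25], [0, 0, 0, 0, 0, 0, 0.25], [0, 0, 0, 0, 0, 0, 0.25], [0, 0, 0, 0, 0, 0, 0.25], [0, 0, 0, 0, 0, -0.02, 0.25]]]'

```text
clock: 57.65
position: [0.6113, -0.3282, 0.0881]
eef_rot: [0.232, 0.973, 0.001, -0.003]
contact_force: [0.0, 0.4, 0.4]
width: 0.249
gripper_force: 0.0
```

carry_out --plan '[[[0, 0, 0, 0, 0, -0.05, 0.25], [0, 0, 0, 0, 0, -0.05, 0.25], [0, 0, 0, 0, 0, -0.05, 0.25], [0, 0, 0, 0, 0, -0.05, 0.25], [0, 0, 0, -0.02, -0.04, 0, 0.25], [0, 0, 0, 0.02, -0.04, 0, 0.25], [0, 0, 0, 0, 0, 0, 0.25], [0, 0, 0, 0, 0, 0, 0.25]]]'

```text
clock: 58.45
position: [0.5765, -0.4014, 0.2911]
eef_rot: [0.233, 0.973, 0.0, 0.0]
contact_force: [-0.8, 1.1, -0.3]
width: 0.248
gripper_force: 0.0
```

```bash
python3 - <<'E'
from tp import *
im=save('wrist','w6.png'); c=tape(.0515); s=np.array([.63,-.2923]); print('off',np.hypot(*(c-s)))
cal=vision.get_calibration('wrist')
b=np.array([.6863,-.182]); x=np.array([-.4508,-.8926]); y=np.array([.8926,-.4508])
for d in models.masks_of('wedge_1','wrist'):
    a,q=fit('wrist',d['pixels'],cal,.008)[0]; print(round(a,2),'bay',((q[:2]-b)@x).round(4),((q[:2]-b)@y).round(4),'th rel',round((q[2]-2.673+np.pi)%(2*np.pi)-np.pi,2))
E
```

```text
tape 0.87 [390. 172.  94.  85.] [ 0.6295 -0.2915] 0.023
off 0.0009944307010497048
0.46 bay 0.0455 0.0017 th rel -0.21
0.5 bay 0.0137 0.0023 th rel -0.12
0.43 bay 0.0287 0.0007 th rel 3.0
0.5 bay 0.0614 0.0003 th rel 3.01
0.8 bay 0.0773 0.0019 th rel -0.16
```

View pics/w6.png

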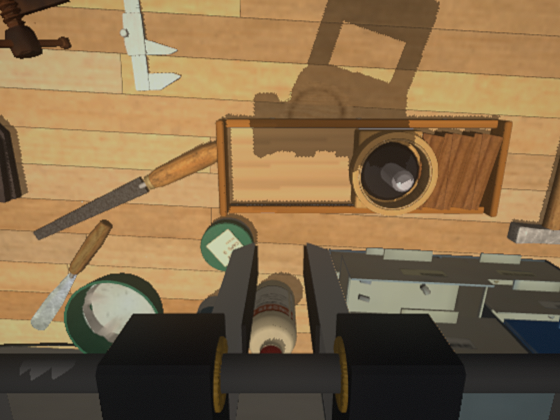

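Tape seated round the boss at (397,172), about 1 mm off axis. The five wedges are packed alternately at (465,170), and the follower is at about 89 mm. Nothing is touched, so I'm handing in.

```bash
python3 -c "
from station import hand_in; print(hand_in())"
```

```text
the job is handed in; nothing more can be done
None
```

I handed the job in at about 59 s: all five wedges lie alternately head to tail in the bay, the follower is snug at about 89 mm (limit 93 mm), and the tape is seated round the boss about 1 mm off its axis, but no verdict came back.

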